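Load the plug-in modules into the bench dock and latch them in

ROBOT

A 7-joint arm with a two-finger parallel gripper is mounted at the origin on a cart in front of the work surface, level with it; the furniture and walls round the work are solid. World frame = base frame: x ahead of the robot, y to its left, z up, the work surface at z = 0. Lengths are in m, angles in rad, forces in N, time in s.
With the tool pointing down it reaches from about 0.425 to 0.95 m from the base axis. Payload 4.7 kg.
Tool frame: the origin (TCP) lies midway between the tips of the shut fingers; the grasp point (between the pads) lies bot.hold_point_z behind it (bot.hold_point_z is the distance from the TCP to the grasp point, in m); z points along the fingers, y is the line along which they close (so a half turn about z gives the same grasp; the last joint's range is limited). The gripper opens to 85 mm and grips with 20 to 120 N. Pads are 22 mm wide; open, the fingers measure 114 mm over their backs; the gripper's body (76 mm by 85 mm) begins 54 mm behind the grasp point. The pads swing forward as they close: fully open they stand 13 mm farther back than shut.
Start: joints at [-1.317, 0.469, -0.049, 1.532, 0.024, 1.141, -0.082], TCP at [0.188, 0.648, 0.231] pointing down, gripper open.
Joint ranges: [-2.59, 2.59], [-0.33, 1.99], [-1.39, 1.29], [0.1, 2.45], [-1.04, 4.18], [0.21, 1.99], [-2.66, 2.66]. Speed limits (rad/s): [2.57, 2.57, 3.14, 3.14, 3.14, 3.14, 3.14].

INTERFACE

Orientations are given as a 3x3 rotation matrix whose columns are the frame's x, y, z axes.
In Python, from rig import bot gives the robot as it stands.
- The arm moves only by the tool move_arm, never from a script. Its argument "deltas" is a list of rows, each an object of numbers: "dx", "dy", "dz": the shift along the world's x, y, z in mm; "turn": the turn about the world's z in rad. In form: [{"dx": .., "dy": .., "dz": .., "turn": ..}, ...]. A call has 1 to 20 rows; each row shifts and turns the commanded pose from where the row before left it; what a row does not reach is not made up. A row lasts 1/8 s, in which the tool goes at most 62.5 mm and 10.7 degrees, less where a joint would pass 70% of its speed; a pose out of reach is approached as far as the arm can. A call with a gripper value outside its range is refused whole. "fingers" is the opening, from 0 (shut) to 1 (fully open), set as the call begins (left out, the last holds). The fingers move at their own pace and stop on an object; "grip_force" is the grip in N (left out, the last holds). Time passes only in rows, so rows that do not move let the fingers close. It gives the time, the measured TCP pose, the force, the opening and the grip force at its end, in the units of the state.
- bot.get_obs(): the state, without advancing time (a new reading comes with each control period).
- bot.capture(name): name is "scene" or "top"; returns (picture, depth): 420x560x3 uint8, red, green, blue; 420x560 float32, m along the optical axis (not along the pixel's ray), 0 where there is no reading.
- bot.get_calibration(name): a dict with "fx", "fy", "cx", "cy" (pixels), "R" (3x3) and "t" (3): a world point X has camera coordinates R X + t. Camera axes: x right, y down, z forward; pixel columns grow to the right and rows downward; lengths in m; the calibration is good to about 2 mm. A picture is of the moment at which its call begins. get_calibration takes no time and is no camera call.
- bot.close_job(): hands the job in; it is judged then, once.
The state is a dict: "time": time; "q": joint angles; "dq": joint speeds; "joint_torque": joint torques, N m; "tcp_pos": TCP position; "ee_rot": TCP orientation; "force": force on the tool from outside, world axes, zero at the start; "torque": the same for the moment, N m; "finger_gap": finger opening in m; "gripper_force": force on a finger pad.
Only numpy, scipy, OpenCV 4.12 (cv2) and the standard library are available. Lean on these libraries where they do the work, as an engineer would, in place of code of your own. Each camera call takes 0.05 s, during which the arm holds its last target. There are 200 camera calls.

TASK

Load the dock on the bench: first draw its retaining slide fully open, then take out the blanking plate (the slab with a round knob) and lay it flat on the bench well clear of the dock, slide every module (the slabs with a flat tab and a connector nose) nose first fully home into a bay of its own (any bay), and last push the retaining slide shut until it snaps home behind the modules. A module may get knocked or slip on the way, so check that all are fully home and the slide is latched before you stop, and leave the other things on the bench where they are.

Things in the scene. Friction and masses are not known exactly. Their poses are not given: they have to be found in the camera images.
- module_a: plug-in module, a flat grey slab 70 (x) x 44 (y) x 10 mm, about 0.11 kg, with an upright pull tab near its rear. Origin: centre of its underside; z up; +x points to its nose. The front 9 mm is a black connector nose, narrower and thinner (38 x 7 mm, mid-height). Starts lying flat on the bench. May be absent.
- module_a_tab (a point): middle of that module's grey pull tab, at (-24, 0, 30) mm from its origin. The tab is a block 22 (x) x 10 (y) mm rising from the slab's top (10 mm above its underside) to 43 mm; take it from above across its 10 mm width (y). Axes as the module's.
- module_b: plug-in module, a flat grey slab 70 (x) x 44 (y) x 10 mm, about 0.11 kg, with an upright pull tab near its rear. Origin: centre of its underside; z up; +x points to its nose. The front 9 mm is a black connector nose, narrower and thinner (38 x 7 mm, mid-height). Starts lying flat on the bench. May be absent.
- module_b_tab (a point): middle of that module's grey pull tab, at (-24, 0, 30) mm from its origin. The tab is a block 22 (x) x 10 (y) mm rising from the slab's top (10 mm above its underside) to 43 mm; take it from above across its 10 mm width (y). Axes as the module's.
- module_c: plug-in module, a flat grey slab 70 (x) x 44 (y) x 10 mm, about 0.11 kg, with an upright pull tab near its rear. Origin: centre of its underside; z up; +x points to its nose. The front 9 mm is a black connector nose, narrower and thinner (38 x 7 mm, mid-height). Starts lying flat on the bench. May be absent.
- module_c_tab (a point): middle of that module's grey pull tab, at (-24, 0, 30) mm from its origin. The tab is a block 22 (x) x 10 (y) mm rising from the slab's top (10 mm above its underside) to 43 mm; take it from above across its 10 mm width (y). Axes as the module's.
- module_d: plug-in module, a flat grey slab 70 (x) x 44 (y) x 10 mm, about 0.11 kg, with an upright pull tab near its rear. Origin: centre of its underside; z up; +x points to its nose. The front 9 mm is a black connector nose, narrower and thinner (38 x 7 mm, mid-height). Starts lying flat on the bench. May be absent.
- module_d_tab (a point): middle of that module's grey pull tab, at (-24, 0, 30) mm from its origin. The tab is a block 22 (x) x 10 (y) mm rising from the slab's top (10 mm above its underside) to 43 mm; take it from above across its 10 mm width (y). Axes as the module's.
- blank_0: blanking plate, a flat grey slab 70 (x) x 44 (y) x 10 mm, about 0.07 kg, with an upright round knob near its rear and no connector nose. Origin: centre of its underside; +x into the bay. Starts fully home in bay 0. To be taken out and laid flat on the bench. Only one of the three is there.
- blank_0_knob (a point): middle of that blanking plate's grey round knob, at (-24, 0, 30) mm from its origin: 13 mm across, from 10 to 43 mm above the plate's underside; take it from above. Axes as the plate's. Clear bench to lay it on, where no module is: left of the robot in front of the cables (world x 0.37, y 0.22 to 0.33 m) and right of the dock (x 0.45 to 0.55, y -0.42 to -0.44 m).
- blank_1: blanking plate, a flat grey slab 70 (x) x 44 (y) x 10 mm, about 0.07 kg, with an upright round knob near its rear and no connector nose. Origin: centre of its underside; +x into the bay. Starts fully home in bay 1. To be taken out and laid flat on the bench. Only one of the three is there.
- blank_1_knob (a point): middle of that blanking plate's grey round knob, at (-24, 0, 30) mm from its origin: 13 mm across, from 10 to 43 mm above the plate's underside; take it from above. Axes as the plate's. Clear bench to lay it on, where no module is: left of the robot in front of the cables (world x 0.37, y 0.22 to 0.33 m) and right of the dock (x 0.45 to 0.55, y -0.42 to -0.44 m).
- blank_2: blanking plate, a flat grey slab 70 (x) x 44 (y) x 10 mm, about 0.07 kg, with an upright round knob near its rear and no connector nose. Origin: centre of its underside; +x into the bay. Starts fully home in bay 2. To be taken out and laid flat on the bench. Only one of the three is there.
- blank_2_knob (a point): middle of that blanking plate's grey round knob, at (-24, 0, 30) mm from its origin: 13 mm across, from 10 to 43 mm above the plate's underside; take it from above. Axes as the plate's. Clear bench to lay it on, where no module is: left of the robot in front of the cables (world x 0.37, y 0.22 to 0.33 m) and right of the dock (x 0.45 to 0.55, y -0.42 to -0.44 m).
- dock: module dock, a fixed metal frame about 0.12 x 0.24 m on the bench. Origin: centre of its underside (z = 0); +x points into the bays, away from the robot; +y to the left along the row. Three equal bays, open at the front (-x) and along the top, at dock y = +56, 0, -56 mm; their floor is 6 mm high (x = -34 to 40 mm), the face of the back wall, the stop, at x = 30 mm.
- dock_mouth (a point): mouth of the middle bay, at dock (-24, 0, 6) mm, where the rounded noses of the 9 mm dividers begin; clear width 47 mm. From dock x = -9 mm on, lips overhang each side by 4 mm, underside 19 mm and top 22 mm above the bench, with a flared lead-in (x = -18 to -9 mm, up to 25 mm high). In front lie the slide's bar (x = -64 to -43 mm) and a rail (x = -81 to -67 mm), both 5 mm high.
- bay0 (a point): where a module's origin lies when fully home, nose in, in the left (dock y = +56 mm) bay: on the bay floor, 6 mm above the bench, nose on the back wall; the rear 16 mm of the slab and most of the tab then stand in front of the dividers. Axes as the dock's (+x into the bay).
- bay1 (a point): where a module's origin lies when fully home, nose in, in the middle (dock y = 0) bay: on the bay floor, 6 mm above the bench, nose on the back wall; the rear 16 mm of the slab and most of the tab then stand in front of the dividers. Axes as the dock's (+x into the bay).
- bay2 (a point): where a module's origin lies when fully home, nose in, in the right (dock y = -56 mm) bay: on the bay floor, 6 mm above the bench, nose on the back wall; the rear 16 mm of the slab and most of the tab then stand in front of the dividers. Axes as the dock's (+x into the bay).
- retainer (a joint): retaining slide, m, along dock y: 0 = fully open, grows as it moves to the left (+y), 0.024 = shut at its end. Friction about 1 N. A spring ball resists from 0.011 to 0.017 (about 6 N), then draws it to 0.024 and holds it; let go well short of 0.017 it goes back to about 0.011. Starts shut or part way, blocking the bays. It will not shut on a module more than 3 mm short of home.
- retainer_grip (a point): point in the black upright grip at the slide's right (dock -y) end; moves with it; at joint 0 at dock (-53.5, -122, 30) mm. Grip: 14 (dock x) x 12 (dock y) mm, 9 to 41 mm above the bench; take it from above and push along dock y. The slide has 3 stops, 9 mm wide, 14.5 mm high, at dock x = -52 to -43, y = 28, -28, -84 mm when open, 24 mm further to +y when shut. Axes as the dock's.
- tee_fitting: steel tee fitting with a blue end, 72 x 113 x 22 mm, a bystander: leave alone. Origin: centre of its underside.
- tape_roll: roll of black tape, 66 x 66 x 18 mm, a bystander: leave alone. Origin: centre of its underside. Elsewhere: cables up to 30 mm high lie left of the dock at world x over 0.40, y over -0.12 m, and tall apparatus with pipes stands behind, at x over 0.5 m; draw in before swinging across.
There are look-alikes about, which are no part of the job. What is shaped like the blank_2 but purple is not meant.

How it is judged:
On the way, in this order (a step that is already met when the one before it is completed fails the run):
1. the retaining slide is fully open (within 3 mm) (value of joint retainer below 0.003 m), for 0.2 s.
2. every module present is fully home in a bay (within 4.5 mm) (((distance between module_a and bay0 below 0.0045 m and angle between the x axis of module_a and the x axis of dock, either way round below 0.08 rad and z of module_a in the frame of dock below 0.01 m and angle between module_a's own z axis and vertical below 0.1 rad and x of module_a_tab in the frame of dock below -0.02 m) or (distance between module_a and bay1 below 0.0045 m and angle between the x axis of module_a and the x axis of dock, either way round below 0.08 rad and z of module_a in the frame of dock below 0.01 m and angle between module_a's own z axis and vertical below 0.1 rad and x of module_a_tab in the frame of dock below -0.02 m) or (distance between module_a and bay2 below 0.0045 m and angle between the x axis of module_a and the x axis of dock, either way round below 0.08 rad and z of module_a in the frame of dock below 0.01 m and angle between module_a's own z axis and vertical below 0.1 rad and x of module_a_tab in the frame of dock below -0.02 m)) and ((distance between module_b and bay0 below 0.0045 m and angle between the x axis of module_b and the x axis of dock, either way round below 0.08 rad and z of module_b in the frame of dock below 0.01 m and angle between module_b's own z axis and vertical below 0.1 rad and x of module_b_tab in the frame of dock below -0.02 m) or (distance between module_b and bay1 below 0.0045 m and angle between the x axis of module_b and the x axis of dock, either way round below 0.08 rad and z of module_b in the frame of dock below 0.01 m and angle between module_b's own z axis and vertical below 0.1 rad and x of module_b_tab in the frame of dock below -0.02 m) or (distance between module_b and bay2 below 0.0045 m and angle between the x axis of module_b and the x axis of dock, either way round below 0.08 rad and z of module_b in the frame of dock below 0.01 m and angle between module_b's own z axis and vertical below 0.1 rad and x of module_b_tab in the frame of dock below -0.02 m)) and ((distance between module_c and bay0 below 0.0045 m and angle between the x axis of module_c and the x axis of dock, either way round below 0.08 rad and z of module_c in the frame of dock below 0.01 m and angle between module_c's own z axis and vertical below 0.1 rad and x of module_c_tab in the frame of dock below -0.02 m) or (distance between module_c and bay1 below 0.0045 m and angle between the x axis of module_c and the x axis of dock, either way round below 0.08 rad and z of module_c in the frame of dock below 0.01 m and angle between module_c's own z axis and vertical below 0.1 rad and x of module_c_tab in the frame of dock below -0.02 m) or (distance between module_c and bay2 below 0.0045 m and angle between the x axis of module_c and the x axis of dock, either way round below 0.08 rad and z of module_c in the frame of dock below 0.01 m and angle between module_c's own z axis and vertical below 0.1 rad and x of module_c_tab in the frame of dock below -0.02 m)) and ((distance between module_d and bay0 below 0.0045 m and angle between the x axis of module_d and the x axis of dock, either way round below 0.08 rad and z of module_d in the frame of dock below 0.01 m and angle between module_d's own z axis and vertical below 0.1 rad and x of module_d_tab in the frame of dock below -0.02 m) or (distance between module_d and bay1 below 0.0045 m and angle between the x axis of module_d and the x axis of dock, either way round below 0.08 rad and z of module_d in the frame of dock below 0.01 m and angle between module_d's own z axis and vertical below 0.1 rad and x of module_d_tab in the frame of dock below -0.02 m) or (distance between module_d and bay2 below 0.0045 m and angle between the x axis of module_d and the x axis of dock, either way round below 0.08 rad and z of module_d in the frame of dock below 0.01 m and angle between module_d's own z axis and vertical below 0.1 rad and x of module_d_tab in the frame of dock below -0.02 m))), for 0.2 s.
3. the retaining slide is pushed shut past its detent (within 2 mm of its end) (value of joint retainer above 0.022 m), for 0.2 s.
At the end, for the whole second after the job is handed in: the blanking plate lies flat on the bench over 0.11 m (origin to origin) from the dock; every module present lies flat, nose in, within 4.5 mm of fully home and 0.08 rad of square in a bay of its own, at rest; the retaining slide is latched shut (above 0.022 m) (all of step 2 and horizontal distance between each of blank_0, blank_1, blank_2 and dock above 0.11 m and height (world z) of each of blank_0, blank_1, blank_2 below 0.008 m and angle between each of blank_0, blank_1, blank_2's own z axis and vertical below 0.1 rad and value of joint retainer above 0.022 m and linear speed of each of module_a, module_b, module_c, module_d below 0.02 m/s); the robot touches nothing.
It fails at once if the tee fitting is shifted by more than 4 cm (distance of tee_fitting from where it was at the start of the episode above 0.04 m).
It fails at once if the tape roll is shifted by more than 4 cm (distance of tape_roll from where it was at the start of the episode above 0.04 m).
Of blank_0, blank_1, blank_2 only 1 to 1 are there at a start; the rules pass over those that are not, and their reading is None.
Of module_a, module_b, module_c, module_d only 2 to 3 are there at a start; the rules pass over those that are not, and their reading is None.
At some moment in a run one of module_a, module_b, module_c, module_d may be knocked a few centimetres aside while the robot is not near it.
Once in a run the grip may slacken for a moment while it holds something.
It also fails if it takes over 210 s, if anything falls off the work surface, if the arm or the gripper's body presses on something with over 40 N, if the wrist force passes 120 N, or if a joint passes its speed limit or range.

## Working session

There is one attempt and no reset: what is moved stays moved. The work goes in short steps, Python scripts to look and compute and a tool call to move; the robot and the scene stay as the last step left them, time stands still between calls to the robot, and variables do not carry over. Pictures are saved under pics/ and viewed, at most 14 in all, crops included, and the job is handed in when it is done.

Besides the shell and the picture viewer there is one more tool, called in YAML: its name, and indented under it one key for each argument. move_arm: Moves the arm, as the interface text tells. Its arguments: {"type":"object","properties":{"deltas":{"type":"array"},"fingers":{"type":"number"},"grip_force":{"type":"number"}},"required":["deltas"]}

```bash
mkdir -p pics
cat > h.py <<'E'
import numpy as np, cv2
from rig import bot
def cap(n,f=None):
    p,d=bot.capture(n)
    if f: cv2.imwrite('pics/'+f,p[:,:,::-1])
    return p,d
def ray(n,u,v,z):
    c=bot.get_calibration(n);R=np.array(c['R']);t=np.array(c['t'])
    o=-R.T@t;d=R.T@np.array([(u-c['cx'])/c['fx'],(v-c['cy'])/c['fy'],1])
    return o+d*(z-o[2])/d[2]
def proj(n,X):
    c=bot.get_calibration(n);q=np.array(c['R'])@np.array(X)+np.array(c['t'])
    return np.array([c['fx']*q[0]/q[2]+c['cx'],c['fy']*q[1]/q[2]+c['cy']])
def cloud(n,d):
    c=bot.get_calibration(n);R=np.array(c['R']);t=np.array(c['t'])
    v,u=np.mgrid[:d.shape[0],:d.shape[1]]
    P=np.stack([(u-c['cx'])/c['fx']*d,(v-c['cy'])/c['fy']*d,d],-1)
    W=(P-t)@R; W[d==0]=np.nan
    return W
E
python3 - <<'E'
from h import *
for n in('top','scene'):
    p,d=cap(n,n+'0.png'); c=bot.get_calibration(n); print(n,c['fx'],(-np.array(c['R']).T@np.array(c['t'])).round(3),(d>0).mean())
    cv2.imwrite('pics/%s0b.png'%n,cv2.resize(p[:,:,::-1],(800,600),interpolation=cv2.INTER_CUBIC))
print(bot.hold_point_z,{k:np.round(v,3) for k,v in bot.get_obs().items()})
E
```

```text
top 454.3350620911675 [ 0.249 -0.162  1.406] 0.9959481292517007
scene 461.639089000049 [ 0.07  -0.883  1.37 ] 0.9959268707482993
0.0187 {'time': np.float64(0.1), 'q': array([-1.317,  0.469, -0.049,  1.534,  0.024,  1.141, -0.082]), 'dq': array([-0.001, -0.005,  0.   , -0.001,  0.   ,  0.   , -0.002]), 'joint_torque': array([ 1.0000e-03, -5.1151e+01, -4.7000e-02, -2.3839e+01,  1.1000e-02,
        4.0000e-03, -0.0000e+00]), 'tcp_pos': array([0.188, 0.648, 0.23 ]), 'ee_rot': array([[-0.96 ,  0.279, -0.   ],
       [ 0.279,  0.96 , -0.002],
       [-0.   , -0.002, -1.   ]]), 'force': array([ 0.259,  0.566, -0.168]), 'torque': array([-0.05 , -0.024, -0.021]), 'gripper_force': np.float64(0.0), 'finger_gap': np.float64(0.086)}
```

View pics/top0b.png

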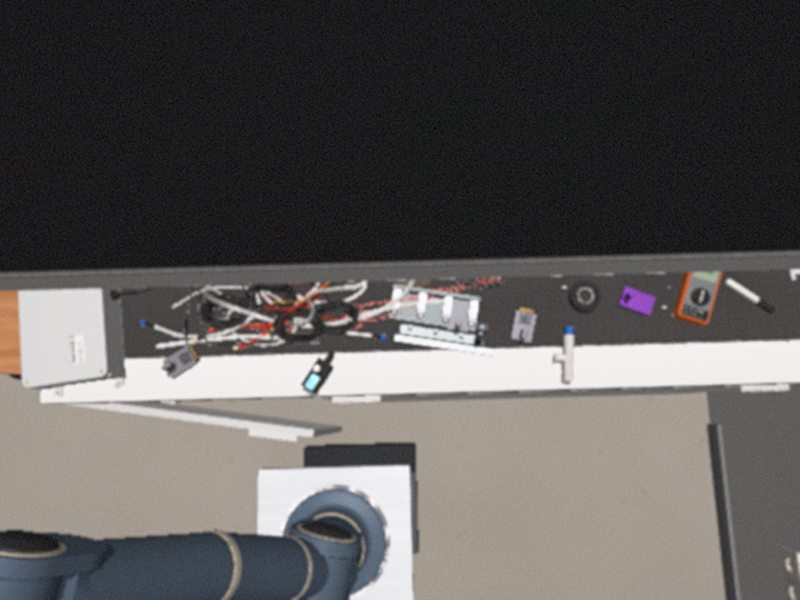

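View pics/scene0b.png

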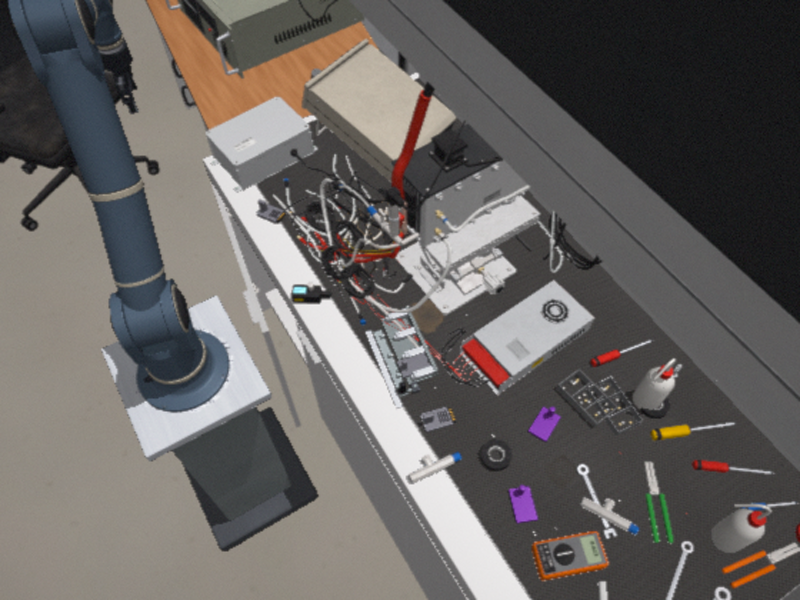

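The top view shows the dock near (435,312), a module to its right near (524,324), and a grey module-like slab on the far left near (180,361). A purple look-alike is at (637,300), the tee at (568,355) and the tape at (584,295). The scene view shows the same things, plus purple plates at (545,423) and (522,503). I'll check the candidates in one close mosaic.

Run:
```python
from h import *
t=cv2.imread('pics/top0.png');s=cv2.imread('pics/scene0.png')
def cr(im,u,v,w,h,k): return cv2.resize(im[v-h//2:v+h//2,u-w//2:u+w//2],None,fx=k,fy=k,interpolation=cv2.INTER_CUBIC)
a=cr(t,308,222,80,60,5);b=cr(s,284,250,80,60,5)
c=np.hstack([cr(t,126,253,40,44,6.6667)[:290,:266],cr(t,367,227,40,44,6.6667)[:290,:266],cr(s,189,147,40,44,6.6667)[:290,:266]])
c=np.hstack([c,np.zeros((c.shape[0],800-c.shape[1],3),np.uint8)])
cv2.imwrite('pics/m0.png',np.vstack([np.hstack([a,b]),c]))
# points
print('slidey module right', ray('top',367,227,.01),'left',ray('top',126,253,.01),'dock',ray('top',305,218,.02))
_,d=cap('top');W=cloud('top',d)
for (u,v) in [(367,227),(126,253),(305,218),(300,190),(380,240)]: print(W[v,u].round(3))
```

```text
slidey module right [ 0.43963273 -0.41832139  0.01      ] left [0.38001928 0.32587524 0.01      ] dock [ 0.47167247 -0.2268461   0.02      ]
[ 0.439 -0.418  0.013]
[0.38  0.325 0.013]
[ 0.474 -0.228  0.003]
[ 0.336 -0.176  1.019]
[ 0.399 -0.457  0.005]
```

View pics/m0.png

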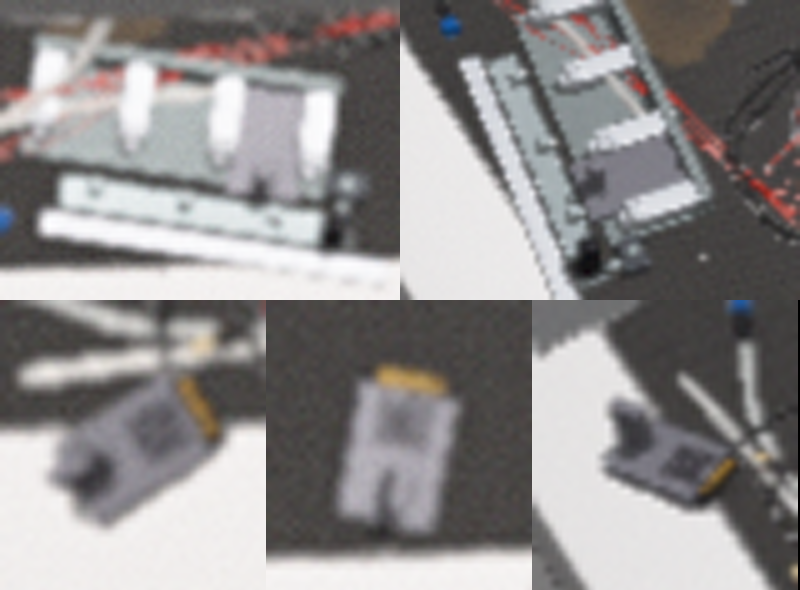

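There are two modules: left at native top pixel (126,253) and right at (367,227). Each has a gold/black nose pointing away from the robot. The grey blank with its knob is in bay 2, and the purple plates and purple-free clutter are not meant. Next I measure from depth and colour.

```bash
cat >> h.py <<'E'
def avg(n,k=4):
    P=[];D=[]
    for _ in range(k):
        p,d=bot.capture(n);P.append(p.astype(float));D.append(d)
    return np.mean(P,0).astype(np.uint8),np.median(D,0)
E
python3 - <<'E'
from h import *
for n in('top','scene'):
    p,d=avg(n);W=cloud(n,d);np.save(n+'W.npy',W);np.save(n+'p.npy',p)
    for name,(cx,cy) in dict(L=(.38,.325),R=(.44,-.418)).items():
        m=(np.hypot(W[...,0]-cx,W[...,1]-cy)<.06)
        z=W[...,2]
        sl=m&(z>.0065)&(z<.017)
        lab=cv2.connectedComponentsWithStats(sl.astype(np.uint8))
        i=1+np.argmax(lab[2][1:,4]);q=W[lab[1]==i][:,:2]
        r=cv2.minAreaRect((q*1000).astype(np.float32)); tab=W[m&(z>.022)]
        tt=W[m&(z>.036)]
        print(n,name,len(q),np.round(r[0],1),np.round(r[1],1),round(r[2],1),'tabtop',len(tt),(tt.mean(0)*1000).round(1) if len(tt) else '', 'zmax',round(np.nanmax(z[m])*1000,1), 'benchz',round(np.nanmedian(z[m])*1000,1))
        hsv=cv2.cvtColor(p,cv2.COLOR_RGB2HSV)
        g=m&(hsv[...,1]>90)&(hsv[...,0]>12)&(hsv[...,0]<32)
        v,u=np.nonzero(g); print('  gold',len(u),ray(n,u.mean(),v.mean(),.0085)[:2].round(4)*1000 if len(u) else '')
    # dock: lips and others
    m=(abs(W[...,0]-.46)<.1)&(abs(W[...,1]+.23)<.15)
    wh=m&(p.min(2)>205)&(W[...,2]>.012)
    lab=cv2.connectedComponentsWithStats(wh.astype(np.uint8))
    for i in range(1,lab[0]):
        if lab[2][i,4]>15:
            uv=lab[3][i];q=W[lab[1]==i]
            print(n,'white',lab[2][i],ray(n,*uv,.022)[:2].round(4)*1000,'z',np.median(q[:,2]).round(4))
    kn=W[m&(W[...,2]>.034)&(W[...,2]<.06)]
    print('tall',len(kn)); 
    lab=cv2.connectedComponentsWithStats((m&(W[...,2]>.032)).astype(np.uint8))
    for i in range(1,lab[0]):
        q=W[lab[1]==i]; print('  blob',lab[2][i],(np.median(q,0)*1000).round(1), p[lab[1]==i].mean(0).round())
E
```

```text
top L 380 [400.4 325.6] [76.9 92.5] 32.4 tabtop 27 [367.9 345.7  41.7] zmax 44.0 benchz 2.2
  gold 26 [399.5 297.8]
top R 279 [ 438.8 -414.3] [45.1 71.4] 75.2 tabtop 26 [ 416.9 -408.9   41.8] zmax 46.8 benchz 3.8
  gold 28 [ 473.  -425.3]
top white [258 202  24  19 106] [ 496.7 -130.7] z 0.0247
top white [292 204   7  16  75] [ 493.5 -195.8] z 0.0224
top white [310 207   7  15  87] [ 482.7 -252. ] z 0.0217
top white [328 210   7  17  79] [ 471.7 -305.7] z 0.0219
tall 105
  blob [253 197   4   4  10] [496.1 -84.  225.9] [204. 200. 197.]
  blob [265 196  25  23  97] [ 498.3 -147.6   47.6] [204. 198. 195.]
  blob [315 205   1   1   1] [ 379.8 -210.4  715.7] [169. 167. 166.]
  blob [262 218   1   1   1] [473.4 -94.7  32.3] [229. 226. 221.]
  blob [318 225   5   5  18] [ 438.4 -270.1   47.8] [141. 138. 145.]
  blob [333 235   5   5  20] [ 407.7 -314.4   39.6] [58. 56. 59.]
scene L 189 [399.5 323.9] [77.2 92.6] 32.5 tabtop 16 [365.4 343.6  41.9] zmax 46.7 benchz 1.5
  gold 12 [396.7 298.6]
scene R 233 [ 438.1 -416.9] [46.2 70.5] 75.6 tabtop 26 [ 415.1 -411.1   41.3] zmax 45.3 benchz 3.4
  gold 20 [ 469.8 -424.2]
scene white [273 219  10   3  23] [ 496.2 -141.6] z 0.0214
scene white [279 230  11   6  38] [ 490.6 -196.6] z 0.0216
scene white [285 243  12   6  44] [ 482.9 -251.7] z 0.0211
scene white [291 257  12   6  46] [ 471.4 -307. ] z 0.021
tall 80
  blob [276 137  17  13  68] [540.7 -97.6 352. ] [42. 39. 40.]
  blob [265 166  21   8  65] [535.1 -89.  215.2] [161. 154. 150.]
  blob [266 204  36  15 106] [ 516.2 -170.3   65.7] [155. 153. 151.]
  blob [265 213   1   1   1] [ 471.7 -101.1   32.5] [207. 204. 202.]
  blob [281 251   4   6  19] [ 437.3 -273.    47.8] [100.  99. 106.]
  blob [279 267   5   5  19] [ 406.  -316.7   39. ] [49. 50. 53.]
```

Run:
```python
from h import *
for n in('top','scene'):
    W=np.load(n+'W.npy');p=np.load(n+'p.npy')
    for yaw in(-.184,):
      x=np.array([np.cos(yaw),np.sin(yaw)]);y=np.array([-x[1],x[0]]);o=np.array([.4774,-.2221])
      v,u=np.mgrid[:420,:560]
      c=bot.get_calibration(n);R=np.array(c['R']);C=-R.T@np.array(c['t'])
      D=np.stack([(u-c['cx'])/c['fx'],(v-c['cy'])/c['fy'],np.ones(u.shape)],-1)@R
      P=C+D*((.005-C[2])/D[...,2])[...,None]
      dx=(P[...,:2]-o)@x;dy=(P[...,:2]-o)@y
      m=(p.min(2)>190)&(dx>-.092)&(dx<-.0655)&(abs(dy)<.19)
      lab=cv2.connectedComponentsWithStats(m.astype(np.uint8));i=1+np.argmax(lab[2][1:,4]);mm=lab[1]==i
      b=np.arange(-.13,.15,.01); X=[];Y=[];wd=[]
      for k in b:
        s=mm&(abs(dy-k)<.005)
        if s.sum()>5: X.append(k);Y.append(dx[s].mean());wd.append(np.ptp(dx[s]))
      f=np.polyfit(X,Y,1); print(n,lab[2][i],'y range',dy[mm].min(),dy[mm].max(),'fit slope',f.round(4),'width',np.mean(wd), 'res',np.std(np.polyval(f,X)-Y))
```

```text
top [276 235  85  21 602] y range -0.1896570827868639 0.07498835162116069 fit slope [ 0.0461 -0.0748] width 0.020471072652408367 res 0.0015302416049019852
scene [256 232  31  69 415] y range -0.18975571898799987 0.07137517280592823 fit slope [ 0.044  -0.0754] width 0.01792355441864109 res 0.001312255596983798
```

Run:
```python
from h import *
p=np.load('topp.npy');s=np.load('scenep.npy')
a=cv2.resize(p[192:252,268:358],(800,533),interpolation=cv2.INTER_LANCZOS4)
cv2.imwrite('pics/m1.png',a[:,:,::-1])
```

```text
(no output)
```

View pics/m1.png

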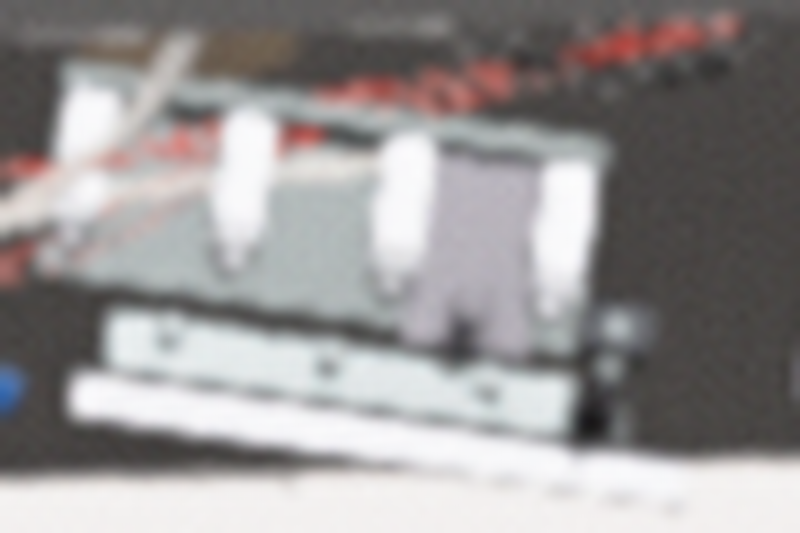

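Run:
```python
from h import *
k=800/90
L=dict(railback=((75,370),(560,447),.005),barrear=((108,310),(582,378),.005),barfront=((105,362),(575,437),.005),wallrear=((65,65),(610,140),.022),floorfront=((70,278),(530,356),.006))
yaw=-.184;x=np.array([np.cos(yaw),np.sin(yaw)]);y=np.array([-x[1],x[0]])
for n,(a,b,z) in L.items():
    A=ray('top',a[0]/k+268-.5,a[1]/k+192-.5,z);B=ray('top',b[0]/k+268-.5,b[1]/k+192-.5,z)
    d=(A-B)[:2];M=(A+B)[:2]/2
    print(n,'yaw',round(np.arctan2(-d[0],d[1]),4),'dockx of mid',M@x, 'y ends',A[:2]@y,B[:2]@y)
```

```text
railback yaw -0.1865 dockx of mid 0.446484831169886 y ends -0.05489326871539599 -0.2258446800937971
barrear yaw -0.1719 dockx of mid 0.47037724445464496 y ends -0.0629433069598035 -0.23010398550022856
barfront yaw -0.1874 dockx of mid 0.4508207433580499 y ends -0.06479720138744992 -0.2305198730136713
wallrear yaw -0.1678 dockx of mid 0.5516301184324964 y ends -0.03507017303537756 -0.2269268821145006
floorfront yaw -0.1978 dockx of mid 0.4772110395219063 y ends -0.04804364843441505 -0.21104050664964857
```

The dock is at about (0.479,-0.2225) with yaw about -0.182. Blank knob is at (438,-271) and the slide grip at (407,-315.5), so joint ≈ 17 mm. Module R is at (438.5,-415.6) with yaw -0.26, and module L at (380,324.7) with yaw -0.976. I'll swing to a point above the grip.

move_arm:
  deltas:
    - {"dx":12,"dy":-58,"dz":0,"turn":0.02}
    - {"dx":25,"dy":-55,"dz":0,"turn":0.02}
    - {"dx":30,"dy":-55,"dz":0,"turn":0.02}
    - {"dx":30,"dy":-55,"dz":0,"turn":0.02}
    - {"dx":30,"dy":-55,"dz":0,"turn":0.02}
    - {"dx":30,"dy":-55,"dz":0}
    - {"dx":30,"dy":-55,"dz":0}
    - {"dx":25,"dy":-55,"dz":0}
    - {"dx":15,"dy":-55,"dz":0}
    - {"dx":5,"dy":-60,"dz":0}
    - {"dx":10,"dy":-60,"dz":0}
    - {"dx":2,"dy":-60,"dz":0}
    - {"dx":-2,"dy":-60,"dz":0}
    - {"dx":-5,"dy":-60,"dz":0}
    - {"dx":-10,"dy":-55,"dz":0}
    - {"dx":-5,"dy":-55,"dz":0}
    - {"dx":-3,"dy":-56,"dz":0}
    - {"dx":0}
    - {"dx":0}
  fingers: 0.6

```text
validation failed for argument at $.de...
```

move_arm:
  deltas:
    - {"dx":12,"dy":-58,"dz":0,"turn":0.02}
    - {"dx":25,"dy":-55,"dz":0,"turn":0.02}
    - {"dx":30,"dy":-55,"dz":0,"turn":0.02}
    - {"dx":30,"dy":-55,"dz":0,"turn":0.02}
    - {"dx":30,"dy":-55,"dz":0,"turn":0.02}
    - {"dx":30,"dy":-55,"dz":0,"turn":0}
    - {"dx":30,"dy":-55,"dz":0,"turn":0}
    - {"dx":25,"dy":-55,"dz":0,"turn":0}
    - {"dx":15,"dy":-55,"dz":0,"turn":0}
    - {"dx":5,"dy":-60,"dz":0,"turn":0}
    - {"dx":10,"dy":-60,"dz":0,"turn":0}
    - {"dx":2,"dy":-60,"dz":0,"turn":0}
    - {"dx":-2,"dy":-60,"dz":0,"turn":0}
    - {"dx":-5,"dy":-60,"dz":0,"turn":0}
    - {"dx":-10,"dy":-55,"dz":0,"turn":0}
    - {"dx":-5,"dy":-55,"dz":0,"turn":0}
    - {"dx":-3,"dy":-56,"dz":0,"turn":0}
    - {"dx":0,"dy":0,"dz":0,"turn":0}
    - {"dx":0,"dy":0,"dz":0,"turn":0}
  fingers: 0.6

```text
time: 2.92
tcp_pos: [0.407, -0.3145, 0.2311]
ee_rot: [[-0.983, 0.182, -0.0], [0.182, 0.983, 0.001], [0.0, 0.001, -1.0]]
force: [-0.6, 0.1, -0.4]
finger_gap: 0.0511
gripper_force: 0.0
```

move_arm:
  deltas:
    - {"dx":0,"dy":-1,"dz":-60,"turn":0}
    - {"dx":0,"dy":0,"dz":-60,"turn":0}
    - {"dx":0,"dy":0,"dz":-50,"turn":0}
    - {"dx":0,"dy":0,"dz":-25,"turn":0}
    - {"dx":0,"dy":0,"dz":-15,"turn":0}
    - {"dx":0,"dy":0,"dz":-6,"turn":0}
    - {"dx":0,"dy":0,"dz":0,"turn":0}
    - {"dx":0,"dy":0,"dz":0,"turn":0}
  fingers: 0.4

```text
time: 3.92
tcp_pos: [0.4077, -0.3165, 0.0163]
ee_rot: [[-0.983, 0.182, 0.002], [0.182, 0.983, -0.001], [-0.002, -0.0, -1.0]]
force: [-0.6, -0.5, 0.2]
finger_gap: 0.0343
gripper_force: 0.0
```

move_arm:
  deltas:
    - {"dx":0,"dy":0,"dz":0,"turn":0}
    - {"dx":0,"dy":0,"dz":0,"turn":0}
    - {"dx":0,"dy":0,"dz":0,"turn":0}
    - {"dx":0,"dy":0,"dz":0,"turn":0}
  fingers: 0
  grip_force: 30

```text
time: 4.42
tcp_pos: [0.4074, -0.3163, 0.016]
ee_rot: [[-0.983, 0.182, 0.001], [0.182, 0.983, -0.0], [-0.001, 0.0, -1.0]]
force: [-0.4, 0.5, 6.2]
finger_gap: 0.0112
gripper_force: 33.7
```

move_arm:
  deltas:
    - {"dx":-0.7,"dy":-4,"dz":0,"turn":0}
    - {"dx":-0.7,"dy":-4,"dz":0,"turn":0}
    - {"dx":-0.7,"dy":-4,"dz":0,"turn":0}
    - {"dx":-0.7,"dy":-4,"dz":0,"turn":0}
    - {"dx":-0.4,"dy":-2,"dz":0,"turn":0}
    - {"dx":0,"dy":0,"dz":0,"turn":0}
    - {"dx":0,"dy":0,"dz":0,"turn":0}

```text
time: 5.3
tcp_pos: [0.4044, -0.3327, 0.0159]
ee_rot: [[-0.984, 0.181, 0.001], [0.181, 0.984, 0.003], [-0.0, 0.003, -1.0]]
force: [-0.7, 4.6, 8.2]
finger_gap: 0.0116
gripper_force: 34.0
```

move_arm:
  deltas:
    - {"dx":-0.3,"dy":-2,"dz":0,"turn":0}
    - {"dx":-0.3,"dy":-2,"dz":0,"turn":0}
    - {"dx":0,"dy":0,"dz":0,"turn":0}
    - {"dx":0,"dy":0,"dz":0,"turn":0}

```text
time: 5.8
tcp_pos: [0.4044, -0.3328, 0.0158]
ee_rot: [[-0.984, 0.179, -0.0], [0.179, 0.984, 0.009], [0.002, 0.009, -1.0]]
force: [1.4, 12.7, 13.0]
finger_gap: 0.0113
gripper_force: 34.8
```

Slide is at its end stop; TCP agrees with the dock model to under 1 mm. I'll release it and go to the blank's knob.

move_arm:
  deltas:
    - {"dx":0.6,"dy":3.5,"dz":0,"turn":0}
    - {"dx":0,"dy":0,"dz":0,"turn":0}

```text
time: 6.05
tcp_pos: [0.4044, -0.3327, 0.0159]
ee_rot: [[-0.984, 0.18, 0.001], [0.18, 0.984, 0.003], [0.0, 0.003, -1.0]]
force: [0.5, 5.9, 9.1]
finger_gap: 0.0118
gripper_force: 34.1
```

move_arm:
  deltas:
    - {"dx":0,"dy":0,"dz":0,"turn":0}
    - {"dx":0,"dy":0,"dz":0,"turn":0}
    - {"dx":0,"dy":0,"dz":0,"turn":0}
    - {"dx":0,"dy":0,"dz":20,"turn":0}
    - {"dx":0,"dy":0,"dz":45,"turn":0}
    - {"dx":15,"dy":30,"dz":5,"turn":0}
    - {"dx":16,"dy":31,"dz":0,"turn":0}
    - {"dx":0,"dy":0,"dz":0,"turn":0}
    - {"dx":0,"dy":0,"dz":0,"turn":0}
  fingers: 0.3

```text
time: 7.18
tcp_pos: [0.4343, -0.2742, 0.0853]
ee_rot: [[-0.983, 0.182, -0.0], [0.182, 0.983, -0.001], [0.0, -0.001, -1.0]]
force: [0.5, -0.4, 0.2]
finger_gap: 0.0258
gripper_force: 0.0
```

Run:
```python
from h import *
p,d=cap('top');s,ds=cap('scene')
k=cv2.resize(p[185:255,262:372],(800,509),interpolation=cv2.INTER_CUBIC)
W=cloud('scene',ds);m=(abs(W[...,0]-.407)<.04)&(abs(W[...,1]+.325)<.05)&(W[...,2]>.03)&(W[...,2]<.05)
print('grip',np.median(W[m],0).round(4),m.sum())
a=cv2.resize(s[215:290,240:340],(800,600),interpolation=cv2.INTER_CUBIC)
cv2.imwrite('pics/s2.png',a[:,:,::-1]); print(bot.get_obs()['tcp_pos'])
```

```text
grip [ 0.4045 -0.332   0.0399] 25
[ 0.43397124 -0.27479469  0.08527224]
```

View pics/s2.png

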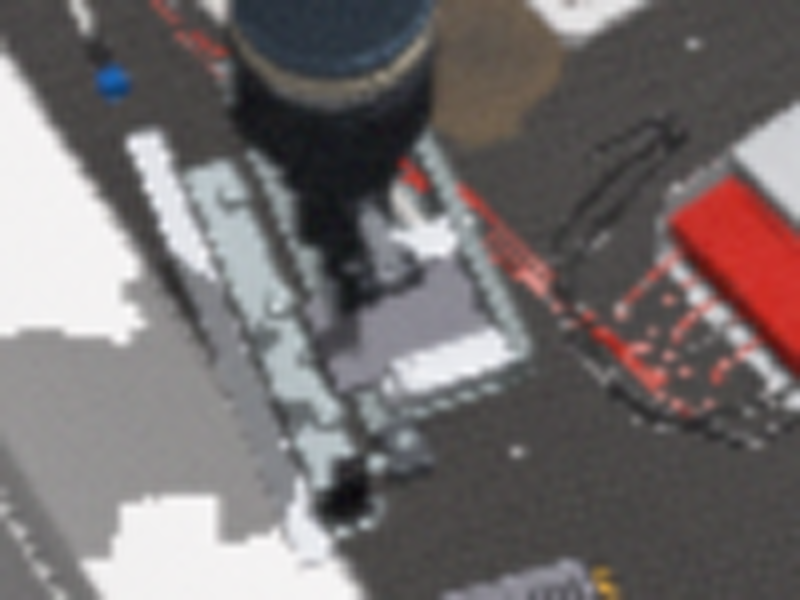

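The scene crop shows the slide open: its stops line up with the dividers, and the grip is at (350,490). The gripper is just over the blank's knob near (350,300). I'll descend and grip it.

move_arm:
  deltas:
    - {"dx":1,"dy":3,"dz":-15,"turn":0}
    - {"dx":0,"dy":0,"dz":-20,"turn":0}
    - {"dx":0,"dy":0,"dz":-15,"turn":0}
    - {"dx":0,"dy":0,"dz":-13,"turn":0}
    - {"dx":0,"dy":0,"dz":0,"turn":0}
    - {"dx":0,"dy":0,"dz":0,"turn":0}

```text
time: 8.02
tcp_pos: [0.436, -0.271, 0.0226]
ee_rot: [[-0.983, 0.182, 0.001], [0.182, 0.983, -0.0], [-0.001, -0.0, -1.0]]
force: [-0.4, -0.5, 0.5]
finger_gap: 0.0256
gripper_force: 0.0
```

move_arm:
  deltas:
    - {"dx":0,"dy":0,"dz":0,"turn":0}
    - {"dx":0,"dy":0,"dz":0,"turn":0}
    - {"dx":0,"dy":0,"dz":0,"turn":0}
    - {"dx":0,"dy":0,"dz":0,"turn":0}
  fingers: 0
  grip_force: 50

```text
time: 8.52
tcp_pos: [0.4362, -0.271, 0.023]
ee_rot: [[-0.983, 0.182, 0.001], [0.182, 0.983, -0.0], [-0.001, -0.0, -1.0]]
force: [-0.3, -0.3, 5.7]
finger_gap: 0.0112
gripper_force: 48.8
```

move_arm:
  deltas:
    - {"dx":-3.9,"dy":0.7,"dz":0,"turn":0}
    - {"dx":-7.9,"dy":1.45,"dz":0,"turn":0}
    - {"dx":-7.9,"dy":1.45,"dz":0,"turn":0}
    - {"dx":-7.9,"dy":1.45,"dz":0,"turn":0}
    - {"dx":-7.9,"dy":1.45,"dz":0,"turn":0}
    - {"dx":-7.9,"dy":1.45,"dz":0,"turn":0}
    - {"dx":-7.9,"dy":1.45,"dz":0,"turn":0}
    - {"dx":-3.9,"dy":0.7,"dz":0,"turn":0}
    - {"dx":0,"dy":0,"dz":0,"turn":0}

```text
time: 9.65
tcp_pos: [0.3791, -0.2601, 0.0221]
ee_rot: [[-0.983, 0.182, -0.002], [0.182, 0.983, 0.001], [0.002, 0.001, -1.0]]
force: [-0.9, -0.2, 4.7]
finger_gap: 0.0115
gripper_force: 49.0
```

move_arm:
  deltas:
    - {"dx":0,"dy":0,"dz":5,"turn":0}
    - {"dx":0,"dy":0,"dz":15,"turn":0}
    - {"dx":0,"dy":0,"dz":30,"turn":0}
    - {"dx":0,"dy":0,"dz":40,"turn":0}
    - {"dx":0,"dy":0,"dz":0,"turn":0}

```text
time: 10.28
tcp_pos: [0.3821, -0.2614, 0.1151]
ee_rot: [[-0.983, 0.181, 0.005], [0.181, 0.983, -0.002], [-0.006, -0.001, -1.0]]
force: [-0.0, -0.5, -1.9]
finger_gap: 0.0113
gripper_force: 48.7
```

Run:
```python
from h import *
p,d=cap('top');s,ds=cap('scene')
cv2.imwrite('pics/s3.png',np.hstack([cv2.resize(s[190:330,230:370],(400,400)),cv2.resize(p[170:310,265:405],(400,400))])[:,:,::-1])
```

```text
(no output)
```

View pics/s3.png

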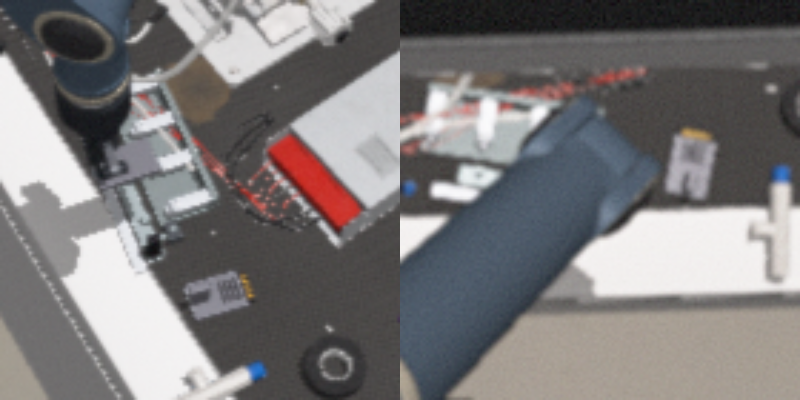

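The blank is held clear and level. Module R is still in place, at about (215,293) in the left crop. I'll check that the laying spot is clear.

Run:
```python
from h import *
W=np.load('sceneW.npy');p=np.load('scenep.npy')
print('psu corner',ray('scene',349,274,0.0)[:2])
m=(abs(W[...,0]-.53)<.08)&(abs(W[...,1]+.43)<.08)&(W[...,2]>.009)
print(m.sum()); q=W[m]*1000
for r in q[::12]: print(r.round())
```

```text
psu corner [ 0.59528547 -0.43111513]
410
[ 607. -350.   46.]
[ 608. -360.   46.]
[ 582. -352.   45.]
[ 581. -354.   43.]
[ 578. -354.   39.]
[ 607. -378.   49.]
[ 604. -378.   44.]
[ 598. -380.   46.]
[ 593. -381.   47.]
[ 587. -383.   49.]
[ 580. -378.   40.]
[ 574. -363.   15.]
[ 607. -401.   45.]
[ 599. -400.   44.]
[ 588. -399.   47.]
[ 583. -396.   39.]
[ 579. -388.   24.]
[ 604. -416.   45.]
[ 585. -409.   46.]
[ 561. -381.   16.]
[ 596. -421.   48.]
[ 551. -378.   14.]
[ 591. -422.   47.]
[ 548. -378.    9.]
[ 596. -427.   44.]
[ 585. -417.   30.]
[ 546. -387.   12.]
[ 587. -437.   55.]
[ 586. -431.   39.]
[ 593. -427.   10.]
[ 465. -403.   11.]
[ 451. -407.   11.]
[ 461. -421.   10.]
[ 460. -428.   11.]
[ 453. -439.    9.]
```

move_arm:
  deltas:
    - {"dx":20,"dy":-30,"dz":0,"turn":0}
    - {"dx":30,"dy":-45,"dz":0,"turn":0}
    - {"dx":30,"dy":-45,"dz":0,"turn":0}
    - {"dx":20,"dy":-30,"dz":0,"turn":0}
    - {"dx":9,"dy":-15,"dz":0,"turn":0}
    - {"dx":0,"dy":0,"dz":-30,"turn":0}
    - {"dx":0,"dy":0,"dz":-35,"turn":0}
    - {"dx":0,"dy":0,"dz":-20,"turn":0}
    - {"dx":0,"dy":0,"dz":-8,"turn":0}
    - {"dx":0,"dy":0,"dz":0,"turn":0}
    - {"dx":0,"dy":0,"dz":0,"turn":0}

```text
time: 11.75
tcp_pos: [0.4901, -0.4261, 0.0204]
ee_rot: [[-0.983, 0.182, 0.002], [0.182, 0.983, -0.001], [-0.002, -0.001, -1.0]]
force: [-0.2, 0.2, -1.0]
finger_gap: 0.0112
gripper_force: 49.8
```

move_arm:
  deltas:
    - {"dx":0,"dy":0,"dz":-2.5,"turn":0}
    - {"dx":0,"dy":0,"dz":0,"turn":0}

```text
time: 12.0
tcp_pos: [0.4898, -0.4255, 0.0172]
ee_rot: [[-0.983, 0.182, 0.001], [0.182, 0.983, -0.0], [-0.001, -0.0, -1.0]]
force: [-0.0, 1.1, -1.0]
finger_gap: 0.0112
gripper_force: 49.8
```

move_arm:
  deltas:
    - {"dx":0,"dy":0,"dz":0,"turn":0}
    - {"dx":0,"dy":0,"dz":0,"turn":0}
    - {"dx":0,"dy":0,"dz":0,"turn":0}
    - {"dx":0,"dy":0,"dz":15,"turn":0}
    - {"dx":0,"dy":0,"dz":50,"turn":0}
    - {"dx":-40,"dy":9,"dz":5,"turn":-0.04}
    - {"dx":-40,"dy":9,"dz":0,"turn":-0.038}
    - {"dx":0,"dy":0,"dz":0,"turn":0}
    - {"dx":0,"dy":0,"dz":0,"turn":0}
  fingers: 0.35

```text
time: 13.12
tcp_pos: [0.4106, -0.4079, 0.0878]
ee_rot: [[-0.966, 0.257, 0.002], [0.257, 0.966, -0.001], [-0.002, -0.0, -1.0]]
force: [0.2, 0.2, 0.2]
finger_gap: 0.0299
gripper_force: 0.0
```

Run:
```python
from h import *
s,ds=cap('scene');p,dt=cap('top')
cv2.imwrite('pics/s4.png',cv2.resize(s[240:340,250:383],(800,600),interpolation=cv2.INTER_CUBIC)[:,:,::-1])
for n,d in(('scene',ds),('top',dt)):
  W=cloud(n,d);m=(abs(W[...,0]-.53)<.05)&(abs(W[...,1]+.43)<.03)&(W[...,2]>.0065)&(W[...,2]<.017)
  q=W[m];print(n,'blank',len(q),np.round(cv2.minAreaRect((q[:,:2]*1000).astype(np.float32)),1) if 0 else (cv2.minAreaRect((q[:,:2]*1000).astype(np.float32)) if len(q) else ''),np.median(q[:,2]) if len(q) else '')
print(bot.get_obs()['tcp_pos'])
```

```text
scene blank 233 ((529.794189453125, -430.03179931640625), (98.9388656616211, 56.85038375854492), 2.2248592376708984) 0.009819965997425774
top blank 161 ((518.5446166992188, -428.077880859375), (47.88917922973633, 57.776451110839844), 81.03187561035156) 0.009889636643526144
[ 0.41111666 -0.40776712  0.08725997]
```

View pics/s4.png

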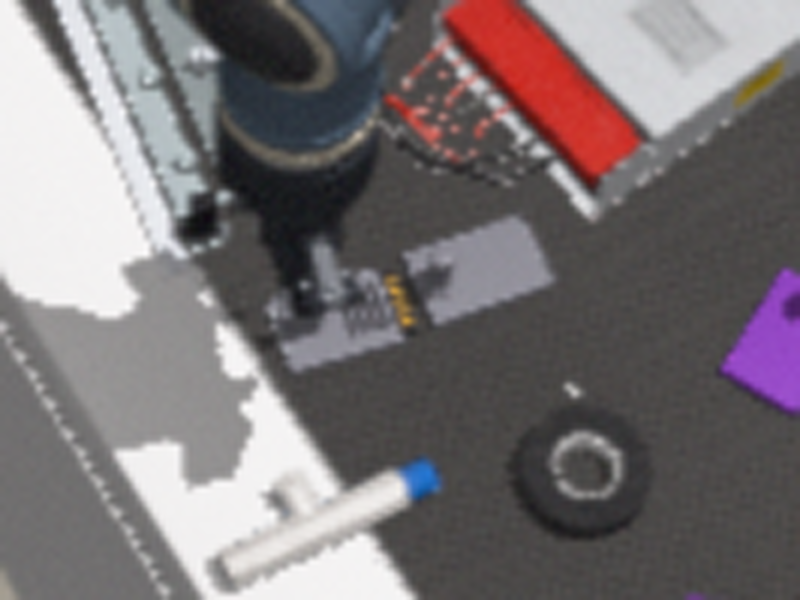

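The blank lies flat at (480,270), just ahead of module R's nose at (400,300). The gripper is over module R's tab, so I'll descend and grip.

move_arm:
  deltas:
    - {"dx":-1,"dy":0,"dz":-20,"turn":0}
    - {"dx":0,"dy":0,"dz":-20,"turn":0}
    - {"dx":0,"dy":0,"dz":-20,"turn":0}
    - {"dx":0,"dy":0,"dz":-10,"turn":0}
    - {"dx":0,"dy":0,"dz":0,"turn":0}
    - {"dx":0,"dy":0,"dz":0,"turn":0}

```text
time: 13.98
tcp_pos: [0.4088, -0.408, 0.0172]
ee_rot: [[-0.966, 0.258, 0.001], [0.258, 0.966, -0.001], [-0.001, -0.001, -1.0]]
force: [-0.3, -0.5, 0.5]
finger_gap: 0.0297
gripper_force: 0.0
```

move_arm:
  deltas:
    - {"dx":0,"dy":0,"dz":0,"turn":0}
    - {"dx":0,"dy":0,"dz":0,"turn":0}
    - {"dx":0,"dy":0,"dz":0,"turn":0}
    - {"dx":0,"dy":0,"dz":0,"turn":0}
  fingers: 0
  grip_force: 60

```text
time: 14.48
tcp_pos: [0.409, -0.408, 0.0176]
ee_rot: [[-0.966, 0.258, 0.001], [0.258, 0.966, -0.001], [-0.001, -0.0, -1.0]]
force: [-0.5, 0.8, 5.0]
finger_gap: 0.0084
gripper_force: 59.2
```

move_arm:
  deltas:
    - {"dx":0,"dy":0,"dz":10,"turn":0}
    - {"dx":0,"dy":0,"dz":30,"turn":0}
    - {"dx":0,"dy":0,"dz":42,"turn":0}
    - {"dx":-7,"dy":30,"dz":0,"turn":0.026}
    - {"dx":-10,"dy":45,"dz":0,"turn":0.026}
    - {"dx":-10,"dy":45,"dz":0,"turn":0.026}
    - {"dx":-6.5,"dy":27.6,"dz":0,"turn":0}
    - {"dx":0,"dy":0,"dz":-30,"turn":0}
    - {"dx":0,"dy":0,"dz":-20,"turn":0}
    - {"dx":0,"dy":0,"dz":0,"turn":0}
    - {"dx":0,"dy":0,"dz":0,"turn":0}

```text
time: 15.85
tcp_pos: [0.3753, -0.2603, 0.0495]
ee_rot: [[-0.983, 0.182, 0.001], [0.182, 0.983, -0.0], [-0.001, -0.0, -1.0]]
force: [0.4, -0.7, -1.1]
finger_gap: 0.0084
gripper_force: 58.6
```

```bash
cat >> h.py <<'E'
YAW=-.182;O=np.array([.479,-.2225,0]);RD=np.array([[np.cos(YAW),-np.sin(YAW),0],[np.sin(YAW),np.cos(YAW),0],[0,0,1]])
def dock(X): return (np.asarray(X)-O)@RD
E
python3 - <<'E'
from h import *
s,ds=avg('scene',3)
im=cv2.resize(s[215:290,240:340],(800,600),interpolation=cv2.INTER_CUBIC)
cv2.imwrite('pics/s5.png',im[:,:,::-1])
o=bot.get_obs();print('tcp dock',dock(o['tcp_pos'])*1000)
W=cloud('scene',ds);D=dock(W)
hsv=cv2.cvtColor(s,cv2.COLOR_RGB2HSV)
g=(hsv[...,1]>90)&(hsv[...,0]>12)&(hsv[...,0]<32)&(abs(D[...,0]+.03)<.05)&(abs(D[...,1]+.056)<.05)
print('gold',g.sum(),(np.median(D[g],0)*1000).round(1),(D[g].mean(0)*1000).round(1))
m=(abs(D[...,0]+.06)<.05)&(abs(D[...,1]+.056)<.03)&(D[...,2]>.03)&(D[...,2]<.06)
r=cv2.minAreaRect((D[m][:,:2]*1000).astype(np.float32));print('slab',m.sum(),r,np.median(D[m][:,2]))
# z vs x plane fit
A=np.c_[D[m][:,:2],np.ones(m.sum())];print('tilt',np.linalg.lstsq(A,D[m][:,2],rcond=None)[0])
E
```

```text
tcp dock [-94.89977111 -55.92164585  49.61827186]
gold 11 [-31.9 -57.4  38.9] [-32.  -57.3  38.9]
slab 192 ((-68.15365600585938, -56.31182098388672), (79.77368927001953, 46.027099609375), 1.4158681631088257) 0.04076960896035922
tilt [-0.06297551  0.07300363  0.04173924]
```

View pics/s5.png

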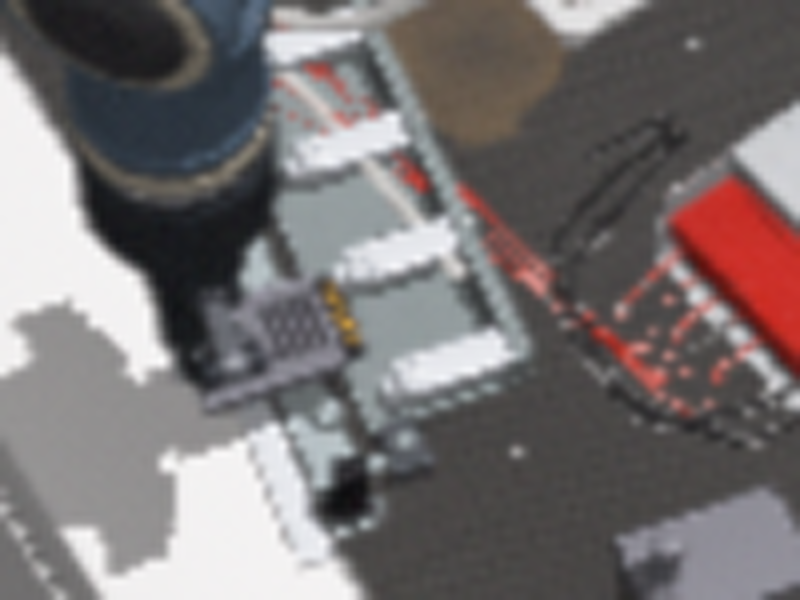

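Module R is aligned with bay 2: gold nose at (340,315), mouth between the dividers at (345,270) and (395,385). I'll lower it and slide it in.

move_arm:
  deltas:
    - {"dx":0,"dy":0.4,"dz":-12,"turn":0}
    - {"dx":0,"dy":0,"dz":-11.5,"turn":0}
    - {"dx":0,"dy":0,"dz":0,"turn":0}
    - {"dx":5.9,"dy":-1.1,"dz":0,"turn":0}
    - {"dx":5.9,"dy":-1.1,"dz":0,"turn":0}
    - {"dx":5.9,"dy":-1.1,"dz":0,"turn":0}
    - {"dx":5.9,"dy":-1.1,"dz":0,"turn":0}
    - {"dx":0,"dy":0,"dz":0,"turn":0}

```text
time: 17.0
tcp_pos: [0.3994, -0.264, 0.0254]
ee_rot: [[-0.983, 0.181, 0.0], [0.181, 0.983, -0.0], [-0.001, -0.0, -1.0]]
force: [-0.7, 0.7, -1.7]
finger_gap: 0.0087
gripper_force: 58.6
```

move_arm:
  deltas:
    - {"dx":3.9,"dy":-0.7,"dz":0,"turn":0}
    - {"dx":3.9,"dy":-0.7,"dz":0,"turn":0}
    - {"dx":3.9,"dy":-0.7,"dz":0,"turn":0}
    - {"dx":0,"dy":0,"dz":0,"turn":0}

```text
time: 17.5
tcp_pos: [0.4108, -0.2661, 0.0254]
ee_rot: [[-0.983, 0.181, 0.0], [0.181, 0.983, -0.0], [-0.0, -0.0, -1.0]]
force: [-0.4, -0.7, -1.1]
finger_gap: 0.0089
gripper_force: 58.6
```

move_arm:
  deltas:
    - {"dx":3.9,"dy":-0.7,"dz":0,"turn":0}
    - {"dx":3.9,"dy":-0.7,"dz":0,"turn":0}
    - {"dx":3.9,"dy":-0.7,"dz":0,"turn":0}
    - {"dx":3.9,"dy":-0.7,"dz":0,"turn":0}
    - {"dx":3.9,"dy":-0.7,"dz":0,"turn":0}
    - {"dx":0,"dy":0,"dz":0,"turn":0}

```text
time: 18.25
tcp_pos: [0.4303, -0.2696, 0.0253]
ee_rot: [[-0.983, 0.181, 0.0], [0.181, 0.983, -0.0], [-0.0, -0.0, -1.0]]
force: [-0.5, 0.6, -1.2]
finger_gap: 0.0087
gripper_force: 58.6
```

move_arm:
  deltas:
    - {"dx":2,"dy":-0.4,"dz":0,"turn":0}
    - {"dx":2,"dy":-0.4,"dz":0,"turn":0}
    - {"dx":2,"dy":-0.4,"dz":0,"turn":0}
    - {"dx":0,"dy":0,"dz":0,"turn":0}

```text
time: 18.75
tcp_pos: [0.4327, -0.27, 0.0248]
ee_rot: [[-0.983, 0.183, -0.005], [0.183, 0.983, 0.003], [0.006, 0.002, -1.0]]
force: [-6.0, 1.2, 1.4]
finger_gap: 0.0091
gripper_force: 59.2
```

move_arm:
  deltas:
    - {"dx":2,"dy":-0.4,"dz":-0.5,"turn":0}
    - {"dx":1,"dy":-0.2,"dz":-0.5,"turn":0}
    - {"dx":0,"dy":0,"dz":0,"turn":0}

```text
time: 19.12
tcp_pos: [0.4326, -0.2699, 0.0238]
ee_rot: [[-0.983, 0.184, -0.01], [0.184, 0.983, 0.006], [0.011, 0.004, -1.0]]
force: [-14.4, 3.8, 11.0]
finger_gap: 0.0083
gripper_force: 60.6
```

move_arm:
  deltas:
    - {"dx":-6,"dy":1.2,"dz":0,"turn":0}
    - {"dx":0,"dy":0,"dz":0,"turn":0}

```text
time: 19.38
tcp_pos: [0.4326, -0.2701, 0.0244]
ee_rot: [[-0.983, 0.182, -0.0], [0.182, 0.983, 0.0], [0.0, 0.0, -1.0]]
force: [-2.7, -0.3, -0.6]
finger_gap: 0.0082
gripper_force: 58.9
```

Run:
```python
from h import *
o=bot.get_obs();print(o['force'],dock(o['tcp_pos'])*1000)
s,ds=avg('scene',3)
cv2.imwrite('pics/s6.png',cv2.resize(s[215:290,240:340],(800,600),interpolation=cv2.INTER_CUBIC)[:,:,::-1])
```

```text
[-2.65548964 -0.26184248 -0.60072196] [-37.02437374 -55.21749263  24.3605641 ]
```

View pics/s6.png

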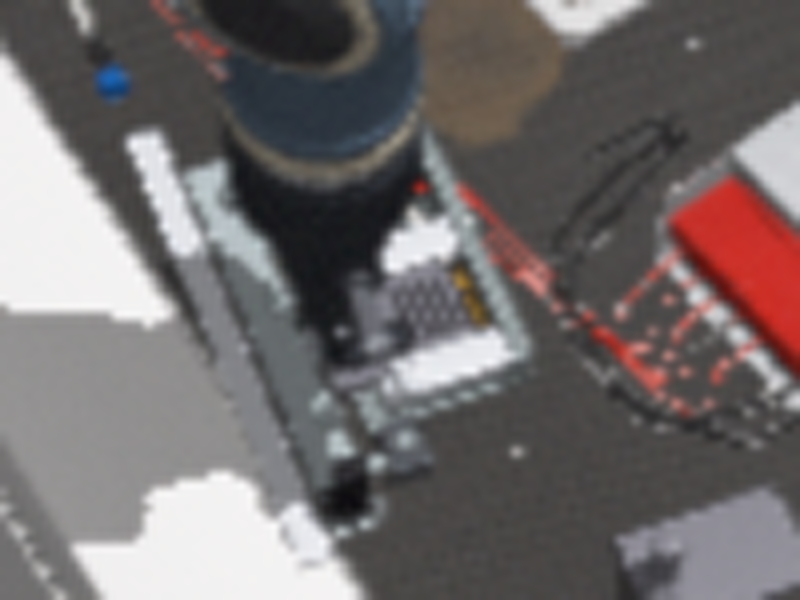

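Module R appears home in bay 2, with its gold nose at (470,290) against the back wall. I'll release it and check it and module L.

move_arm:
  deltas:
    - {"dx":0,"dy":0,"dz":0,"turn":0}
    - {"dx":0,"dy":0,"dz":0,"turn":0}
    - {"dx":0,"dy":0,"dz":0,"turn":0}
    - {"dx":0,"dy":0,"dz":15,"turn":0}
    - {"dx":0,"dy":0,"dz":50,"turn":0}
    - {"dx":-10,"dy":30,"dz":50,"turn":0}
    - {"dx":-2,"dy":50,"dz":10,"turn":0}
    - {"dx":5,"dy":60,"dz":0,"turn":0}
    - {"dx":0,"dy":0,"dz":0,"turn":0}
  fingers: 0.3

```text
time: 20.65
tcp_pos: [0.4265, -0.1254, 0.1501]
ee_rot: [[-0.985, 0.173, 0.001], [0.173, 0.985, 0.003], [-0.001, 0.003, -1.0]]
force: [-0.4, -1.5, -0.2]
finger_gap: 0.0254
gripper_force: 0.0
```

Run:
```python
from h import *
for n in('scene','top'):
  s,ds=avg(n,3);W=cloud(n,ds);D=dock(W);hsv=cv2.cvtColor(s,cv2.COLOR_RGB2HSV)
  gg=(hsv[...,1]>90)&(hsv[...,0]>12)&(hsv[...,0]<32)
  g=gg&(abs(D[...,0]-.02)<.04)&(abs(D[...,1]+.056)<.03)
  t=(abs(D[...,0]+.03)<.03)&(abs(D[...,1]+.056)<.025)&(D[...,2]>.04)&(D[...,2]<.056)
  print(n,'R gold',g.sum(),(D[g].mean(0)*1000).round(1) if g.any() else '','tab',t.sum(),(D[t].mean(0)*1000).round(1))
  m=(np.hypot(W[...,0]-.38,W[...,1]-.325)<.1)
  t=m&(W[...,2]>.036)&(W[...,2]<.05);g=gg&m
  T=W[t].mean(0);G=W[g].mean(0);print('  L tab',t.sum(),(T*1000).round(1),'gold',g.sum(),(G*1000).round(1),'yaw',np.arctan2(*(G-T)[1::-1]),np.linalg.norm((G-T)[:2])*1000)
print(bot.get_obs()['tcp_pos'],bot.get_obs()['q'].round(2))
```

```text
scene R gold 12 [ 26.2 -54.   13.5] tab 25 [-30.3 -56.3  46.8]
  L tab 16 [371.9 339.   41.8] gold 13 [397.4 299.3   7.4] yaw -0.9989453028778815 47.17402181505694
top R gold 14 [ 28.  -54.8  15. ] tab 24 [-29.3 -54.2  48.6]
  L tab 28 [368.2 345.5  41.3] gold 25 [399.6 298.4   5.8] yaw -0.9835962840327639 56.63937990000578
[ 0.42566186 -0.1317368   0.14951796] [-0.38  0.22  0.68  2.17 -0.19  0.8   1.81]
```

Module R's tab is at dock x ≈ -30 (home is -29), so it is home. Module L hasn't moved: tab at (367,345), yaw -0.98. I'll swing over to it.

move_arm:
  deltas:
    - {"dx":4,"dy":57,"dz":0,"turn":-0.09}
    - {"dx":2,"dy":57,"dz":0,"turn":-0.09}
    - {"dx":0,"dy":58,"dz":0,"turn":-0.09}
    - {"dx":-4,"dy":55,"dz":0,"turn":-0.09}
    - {"dx":-10,"dy":55,"dz":0,"turn":-0.09}
    - {"dx":-13,"dy":55,"dz":0,"turn":-0.09}
    - {"dx":-15,"dy":55,"dz":0,"turn":-0.09}
    - {"dx":-13,"dy":45,"dz":0,"turn":-0.09}
    - {"dx":-13,"dy":44.5,"dz":0,"turn":-0.076}
    - {"dx":0,"dy":0,"dz":-50,"turn":0}
    - {"dx":0,"dy":0,"dz":-25,"turn":0}
    - {"dx":0,"dy":0,"dz":0,"turn":0}
    - {"dx":0,"dy":0,"dz":0,"turn":0}
  fingers: 0.4

```text
time: 22.58
tcp_pos: [0.3653, 0.3512, 0.0752]
ee_rot: [[-0.556, 0.831, 0.001], [0.831, 0.556, 0.001], [0.0, 0.002, -1.0]]
force: [0.8, 0.0, 0.5]
finger_gap: 0.0339
gripper_force: 0.0
```

Run:
```python
from h import *
o=bot.get_obs();print(o['tcp_pos'],np.arctan2(*o['ee_rot'][:2,1][::-1])-np.pi/2)
s,_=cap('scene')
cv2.imwrite('pics/s7.png',cv2.resize(s[110:185,150:250],(800,600),interpolation=cv2.INTER_CUBIC)[:,:,::-1])
```

```text
[0.36526504 0.35117278 0.0751605 ] -0.9807530477975763
```

View pics/s7.png

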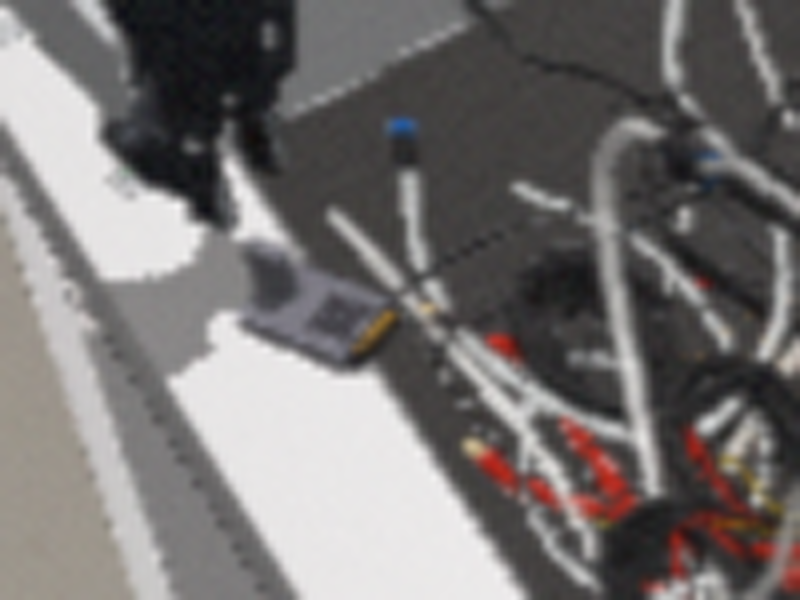

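The module is on the bench at (315,315) with its tab at (265,270). The fingertips are near (225,215) and (270,160), and I'll check the parallax numerically.

Run:
```python
from h import *
o=bot.get_obs();t=o['tcp_pos']
f=lambda X:(proj('scene',X)-[150,110])*8
print('tcp',f(t),'tip below z=.04',f([t[0],t[1],.04]),'model tab top',f([.3672,.3448,.043]),'gold pred',f([.380+.561*.0305,.3247-.828*.0305,.008]))
s,ds=avg('scene',3);W=cloud('scene',ds);hsv=cv2.cvtColor(s,cv2.COLOR_RGB2HSV)
m=(np.hypot(W[...,0]-.38,W[...,1]-.325)<.12)
g=(hsv[...,1]>90)&(hsv[...,0]>12)&(hsv[...,0]<32)&m;print('gold',W[g].mean(0))
sl=m&(W[...,2]>.006)&(W[...,2]<.05)&(W[...,1]<.365)&(s.max(2)<170)&(s.max(2)>80)
q=W[sl];print(len(q),q[q[:,2]>.033].mean(0) if (q[:,2]>.033).any() else '', (q[:,2]>.033).sum())
```

```text
tcp [240.5169858  190.30245397] tip below z=.04 [254.50581446 241.40622823] model tab top [262.98643733 244.45578893] gold pred [372.06039237 329.18153073]
gold [0.39723955 0.29916016 0.00854541]
205 [0.36614858 0.34426852 0.04161893] 12
```

move_arm:
  deltas:
    - {"dx":-1.5,"dy":-1.3,"dz":-15,"turn":0}
    - {"dx":0,"dy":0,"dz":-18,"turn":0}
    - {"dx":0,"dy":0,"dz":-15,"turn":0}
    - {"dx":0,"dy":0,"dz":-9.5,"turn":0}
    - {"dx":0,"dy":0,"dz":0,"turn":0}
    - {"dx":0,"dy":0,"dz":0,"turn":0}

```text
time: 23.52
tcp_pos: [0.3627, 0.3502, 0.017]
ee_rot: [[-0.558, 0.83, 0.0], [0.83, 0.558, 0.0], [0.0, 0.001, -1.0]]
force: [-0.5, -0.7, -0.3]
finger_gap: 0.0341
gripper_force: 0.0
```

move_arm:
  deltas:
    - {"dx":0,"dy":0,"dz":0,"turn":0}
    - {"dx":0,"dy":0,"dz":0,"turn":0}
    - {"dx":0,"dy":0,"dz":0,"turn":0}
    - {"dx":0,"dy":0,"dz":0,"turn":0}
  fingers: 0
  grip_force: 60

```text
time: 24.02
tcp_pos: [0.3628, 0.3506, 0.0175]
ee_rot: [[-0.558, 0.83, 0.001], [0.83, 0.558, 0.001], [0.001, 0.002, -1.0]]
force: [-0.4, 0.1, 5.8]
finger_gap: 0.0085
gripper_force: 59.3
```

move_arm:
  deltas:
    - {"dx":0,"dy":0,"dz":10,"turn":0}
    - {"dx":0,"dy":0,"dz":30,"turn":0}
    - {"dx":0,"dy":0,"dz":45,"turn":0}
    - {"dx":0,"dy":0,"dz":45,"turn":0}
    - {"dx":0,"dy":0,"dz":0,"turn":0}

```text
time: 24.65
tcp_pos: [0.3638, 0.3514, 0.15]
ee_rot: [[-0.558, 0.83, 0.004], [0.83, 0.558, 0.006], [0.003, 0.006, -1.0]]
force: [0.5, 0.8, -1.9]
finger_gap: 0.0085
gripper_force: 58.6
```

move_arm:
  deltas:
    - {"dx":13,"dy":-46,"dz":0,"turn":0.08}
    - {"dx":13,"dy":-45,"dz":0,"turn":0.08}
    - {"dx":15,"dy":-55,"dz":0,"turn":0.08}
    - {"dx":13,"dy":-55,"dz":0,"turn":0.08}
    - {"dx":10,"dy":-55,"dz":0,"turn":0.08}
    - {"dx":4,"dy":-55,"dz":0,"turn":0.08}
    - {"dx":0,"dy":-58,"dz":0,"turn":0.08}
    - {"dx":-2,"dy":-57,"dz":0,"turn":0.08}
    - {"dx":-10,"dy":-45,"dz":0,"turn":0.08}
    - {"dx":-20,"dy":-45,"dz":0,"turn":0.079}
    - {"dx":-12.5,"dy":-41,"dz":0,"turn":0}
    - {"dx":0,"dy":0,"dz":-50,"turn":0}
    - {"dx":0,"dy":0,"dz":-50,"turn":0}
    - {"dx":0,"dy":0,"dz":0,"turn":0}
    - {"dx":0,"dy":0,"dz":0,"turn":0}

```text
time: 26.52
tcp_pos: [0.386, -0.2073, 0.0476]
ee_rot: [[-0.984, 0.179, 0.0], [0.179, 0.984, -0.0], [-0.0, -0.0, -1.0]]
force: [-0.4, -0.1, -1.4]
finger_gap: 0.0088
gripper_force: 58.7
```

Run:
```python
from h import *
s,ds=avg('scene',3)
cv2.imwrite('pics/s8.png',cv2.resize(s[210:285,240:340],(800,600),interpolation=cv2.INTER_CUBIC)[:,:,::-1])
o=bot.get_obs();print('tcp dock',dock(o['tcp_pos'])*1000,np.arctan2(*o['ee_rot'][:2,1][::-1])-np.pi/2)
W=cloud('scene',ds);D=dock(W)
hsv=cv2.cvtColor(s,cv2.COLOR_RGB2HSV)
g=(hsv[...,1]>90)&(hsv[...,0]>12)&(hsv[...,0]<32)&(abs(D[...,0]+.03)<.05)&(abs(D[...,1])<.035)&(D[...,2]>.025)
print('gold',g.sum(),(D[g].mean(0)*1000).round(1))
m=(abs(D[...,0]+.06)<.045)&(abs(D[...,1])<.03)&(D[...,2]>.032)&(D[...,2]<.05)
r=cv2.minAreaRect((D[m][:,:2]*1000).astype(np.float32));print('slab',m.sum(),r,np.median(D[m][:,2]))
```

```text
tcp dock [-93.07295285  -1.59040016  48.50402874] -0.1792873085206137
gold 13 [-33.1  -0.6  39.1]
slab 179 ((-64.05892181396484, -2.2305965423583984), (44.98343276977539, 70.65118408203125), 89.82585906982422) 0.0396924931503164
```

View pics/s8.png

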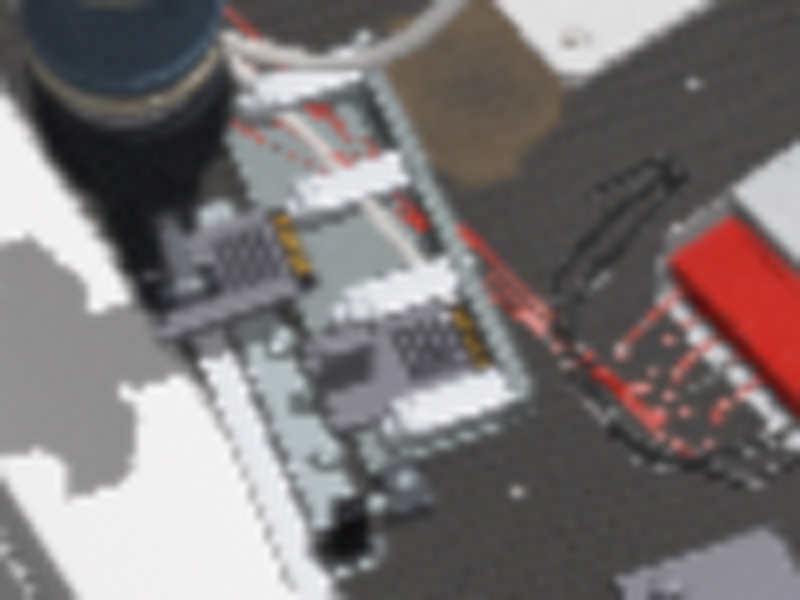

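Module L is lined up with bay 1, gold nose at (293,245), and module R sits in bay 2, gold at (470,335). I'll nudge +1.5 mm in y, lower and slide it in.

move_arm:
  deltas:
    - {"dx":0.3,"dy":1.5,"dz":-12,"turn":-0.003}
    - {"dx":0,"dy":0,"dz":-10.5,"turn":0}
    - {"dx":0,"dy":0,"dz":0,"turn":0}
    - {"dx":0,"dy":0,"dz":0,"turn":0}

```text
time: 27.18
tcp_pos: [0.386, -0.2056, 0.0242]
ee_rot: [[-0.983, 0.182, -0.0], [0.182, 0.983, 0.0], [0.0, -0.0, -1.0]]
force: [0.4, -0.6, -0.5]
finger_gap: 0.0087
gripper_force: 58.7
```

move_arm:
  deltas:
    - {"dx":5.9,"dy":-1.1,"dz":0,"turn":0}
    - {"dx":5.9,"dy":-1.1,"dz":0,"turn":0}
    - {"dx":5.9,"dy":-1.1,"dz":0,"turn":0}
    - {"dx":5.9,"dy":-1.1,"dz":0,"turn":0}
    - {"dx":0,"dy":0,"dz":0,"turn":0}

```text
time: 27.8
tcp_pos: [0.4104, -0.21, 0.0243]
ee_rot: [[-0.983, 0.181, 0.0], [0.181, 0.983, -0.0], [-0.0, -0.0, -1.0]]
force: [-0.2, -0.4, -0.4]
finger_gap: 0.0092
gripper_force: 58.7
```

move_arm:
  deltas:
    - {"dx":3.9,"dy":-0.7,"dz":0.7,"turn":0}
    - {"dx":3.9,"dy":-0.7,"dz":0,"turn":0}
    - {"dx":3.9,"dy":-0.7,"dz":0,"turn":0}
    - {"dx":3.9,"dy":-0.7,"dz":0,"turn":0}
    - {"dx":3.9,"dy":-0.7,"dz":0,"turn":0}
    - {"dx":3.9,"dy":-0.7,"dz":0,"turn":0}
    - {"dx":0,"dy":0,"dz":0,"turn":0}

```text
time: 28.68
tcp_pos: [0.4335, -0.2141, 0.025]
ee_rot: [[-0.983, 0.181, 0.0], [0.181, 0.983, -0.0], [-0.0, -0.0, -1.0]]
force: [-0.1, -0.0, -1.4]
finger_gap: 0.0087
gripper_force: 58.7
```

move_arm:
  deltas:
    - {"dx":2,"dy":-0.4,"dz":0,"turn":0}
    - {"dx":2,"dy":-0.4,"dz":0,"turn":0}
    - {"dx":2,"dy":-0.4,"dz":0,"turn":0}
    - {"dx":2,"dy":-0.4,"dz":0,"turn":0}
    - {"dx":0,"dy":0,"dz":0,"turn":0}

```text
time: 29.3
tcp_pos: [0.4414, -0.2157, 0.025]
ee_rot: [[-0.983, 0.182, 0.0], [0.182, 0.983, -0.0], [-0.0, 0.0, -1.0]]
force: [-0.7, -0.1, -1.1]
finger_gap: 0.0087
gripper_force: 58.7
```

move_arm:
  deltas:
    - {"dx":2,"dy":-0.4,"dz":0,"turn":0}
    - {"dx":2,"dy":-0.4,"dz":0,"turn":0}
    - {"dx":2,"dy":-0.4,"dz":0,"turn":0}
    - {"dx":0,"dy":0,"dz":0,"turn":0}

```text
time: 29.8
tcp_pos: [0.4444, -0.216, 0.0244]
ee_rot: [[-0.983, 0.182, -0.005], [0.182, 0.983, 0.003], [0.006, 0.002, -1.0]]
force: [-5.1, 1.5, 1.6]
finger_gap: 0.0088
gripper_force: 59.2
```

move_arm:
  deltas:
    - {"dx":2,"dy":-0.4,"dz":-0.5,"turn":0}
    - {"dx":1,"dy":-0.2,"dz":-0.5,"turn":0}
    - {"dx":0,"dy":0,"dz":0,"turn":0}

```text
time: 30.18
tcp_pos: [0.4443, -0.2159, 0.0236]
ee_rot: [[-0.983, 0.183, -0.01], [0.183, 0.983, 0.006], [0.011, 0.004, -1.0]]
force: [-14.2, 3.6, 12.1]
finger_gap: 0.0091
gripper_force: 60.8
```

move_arm:
  deltas:
    - {"dx":-5.5,"dy":1,"dz":0,"turn":0}
    - {"dx":0,"dy":0,"dz":0,"turn":0}

```text
time: 30.42
tcp_pos: [0.4442, -0.2163, 0.024]
ee_rot: [[-0.983, 0.182, -0.001], [0.182, 0.983, 0.0], [0.001, 0.0, -1.0]]
force: [-3.0, 0.1, -0.2]
finger_gap: 0.0083
gripper_force: 59.0
```

move_arm:
  deltas:
    - {"dx":0,"dy":0,"dz":0,"turn":0}
    - {"dx":0,"dy":0,"dz":0,"turn":0}
    - {"dx":0,"dy":0,"dz":0,"turn":0}
    - {"dx":0,"dy":0,"dz":15,"turn":0}
    - {"dx":0,"dy":0,"dz":50,"turn":0}
    - {"dx":-10,"dy":30,"dz":50,"turn":0}
    - {"dx":-2,"dy":50,"dz":10,"turn":0}
    - {"dx":0,"dy":60,"dz":0,"turn":0}
    - {"dx":0,"dy":0,"dz":0,"turn":0}
  fingers: 0.3

```text
time: 31.55
tcp_pos: [0.4329, -0.0717, 0.1498]
ee_rot: [[-0.985, 0.172, 0.001], [0.172, 0.985, 0.003], [-0.0, 0.003, -1.0]]
force: [-0.6, -0.4, -0.8]
finger_gap: 0.0256
gripper_force: 0.0
```

Run:
```python
from h import *
for n in('scene','top'):
  s,ds=avg(n,3);W=cloud(n,ds);D=dock(W);hsv=cv2.cvtColor(s,cv2.COLOR_RGB2HSV)
  gg=(hsv[...,1]>90)&(hsv[...,0]>12)&(hsv[...,0]<32)
  for y in(0,-.056):
    g=gg&(abs(D[...,0]-.02)<.04)&(abs(D[...,1]-y)<.022)
    t=(abs(D[...,0]+.03)<.03)&(abs(D[...,1]-y)<.022)&(D[...,2]>.04)&(D[...,2]<.056)
    print(n,y,'gold',g.sum(),(D[g].mean(0)*1000).round(1) if g.any() else '','tab',t.sum(),(D[t].mean(0)*1000).round(1) if t.any() else '')
  if n=='scene': cv2.imwrite('pics/s9.png',cv2.resize(s[205:290,235:348],(800,600),interpolation=cv2.INTER_CUBIC)[:,:,::-1])
print(bot.get_obs()['tcp_pos'])
```

```text
scene 0 gold 12 [25.6  1.1 13.8] tab 26 [-30.2  -1.2  46.2]
scene -0.056 gold 11 [ 25.6 -56.4  15.9] tab 26 [-30.4 -57.1  46.7]
top 0 gold 13 [28.5 -0.2 14.8] tab 24 [-29.5   0.8  48.5]
top -0.056 gold 14 [ 27.9 -54.8  15.5] tab 24 [-29.7 -54.2  48.5]
[ 0.43257749 -0.07808544  0.14919603]
```

View pics/s9.png

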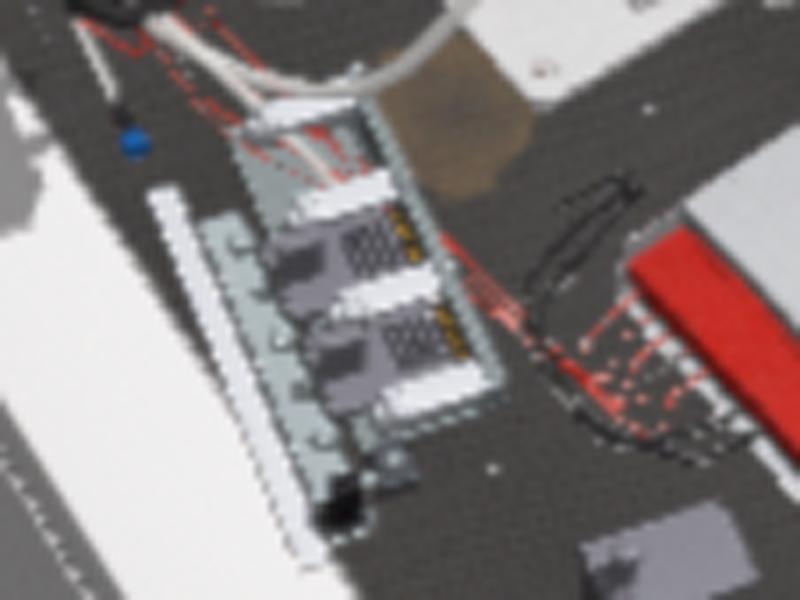

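Both modules are home, with gold noses at (405,235) and (452,333) on the back wall and the slide open. Before shutting, a quick check for any further gold nose elsewhere on the bench.

Run:
```python
from h import *
for n in('scene','top'):
  s,ds=cap(n);W=cloud(n,ds);hsv=cv2.cvtColor(s,cv2.COLOR_RGB2HSV)
  g=(hsv[...,1]>90)&(hsv[...,0]>12)&(hsv[...,0]<32)&(hsv[...,2]>90)&(W[...,2]>-.01)&(W[...,2]<.06)
  c=cv2.connectedComponentsWithStats(g.astype(np.uint8),connectivity=8)
  for i in range(1,c[0]):
    if c[2][i,4]>=6: print(n,c[3][i].round(),c[2][i,4],np.nanmedian(W[c[1]==i],0).round(3))
```

```text
scene [209. 209.] 6 [0.317 0.025 0.017]
scene [376. 254.] 21 [ 0.7   -0.426  0.029]
scene [472. 302.] 180 [ 0.857 -0.713  0.02 ]
scene [457. 304.] 31 [ 0.813 -0.695  0.018]
scene [374. 385.] 8 [ 0.442 -0.756  0.031]
scene [530. 388.] 17 [ 0.817 -0.988  0.011]
scene [377. 396.] 14 [ 0.432 -0.781  0.028]
scene [519. 393.] 7 [ 0.782 -0.98   0.009]
scene [408. 399.] 51 [ 0.5   -0.832  0.031]
scene [510. 398.] 20 [ 0.749 -0.976  0.011]
scene [535. 399.] 33 [ 0.806 -1.014  0.011]
scene [520. 406.] 38 [ 0.755 -1.005  0.011]
top [305. 207.] 12 [ 0.507 -0.23   0.015]
top [322. 210.] 14 [ 0.497 -0.28   0.013]
top [201. 211.] 20 [0.501 0.093 0.027]
top [189. 231.] 9 [0.443 0.133 0.009]
```

No third module: the other gold hits are the meter, pliers, a screwdriver and cables. I'll go back to the slide grip and push it shut.

move_arm:
  deltas:
    - {"dx":-7,"dy":-55,"dz":0,"turn":0}
    - {"dx":-10,"dy":-55,"dz":0,"turn":0}
    - {"dx":-5,"dy":-55,"dz":0,"turn":0}
    - {"dx":-4,"dy":-50,"dz":0,"turn":0}
    - {"dx":-2,"dy":-38,"dz":-20,"turn":0}
    - {"dx":0,"dy":0,"dz":-40,"turn":0}
    - {"dx":0,"dy":0,"dz":0,"turn":0}
    - {"dx":0,"dy":0,"dz":0,"turn":0}
  fingers: 0.4

```text
time: 32.95
tcp_pos: [0.4048, -0.3299, 0.0898]
ee_rot: [[-0.983, 0.182, 0.0], [0.182, 0.983, -0.0], [-0.001, -0.0, -1.0]]
force: [0.8, -0.3, -0.7]
finger_gap: 0.034
gripper_force: 0.0
```

move_arm:
  deltas:
    - {"dx":0,"dy":-2,"dz":-30,"turn":0}
    - {"dx":0,"dy":0,"dz":-25,"turn":0}
    - {"dx":0,"dy":0,"dz":-13,"turn":0}
    - {"dx":0,"dy":0,"dz":-5,"turn":0}
    - {"dx":0,"dy":0,"dz":0,"turn":0}
    - {"dx":0,"dy":0,"dz":0,"turn":0}

```text
time: 33.7
tcp_pos: [0.4052, -0.3318, 0.0168]
ee_rot: [[-0.983, 0.182, 0.001], [0.182, 0.983, -0.001], [-0.001, -0.001, -1.0]]
force: [-0.4, -1.0, -1.0]
finger_gap: 0.0337
gripper_force: 0.0
```

move_arm:
  deltas:
    - {"dx":0,"dy":0,"dz":0,"turn":0}
    - {"dx":0,"dy":0,"dz":0,"turn":0}
    - {"dx":0,"dy":0,"dz":0,"turn":0}
    - {"dx":0,"dy":0,"dz":0,"turn":0}
  fingers: 0
  grip_force: 40

```text
time: 34.2
tcp_pos: [0.405, -0.3317, 0.0165]
ee_rot: [[-0.983, 0.182, 0.001], [0.182, 0.983, -0.0], [-0.001, -0.0, -1.0]]
force: [-1.9, 0.4, 5.9]
finger_gap: 0.0108
gripper_force: 41.4
```

move_arm:
  deltas:
    - {"dx":0.7,"dy":3.9,"dz":0,"turn":0}
    - {"dx":0.7,"dy":3.9,"dz":0,"turn":0}
    - {"dx":0.7,"dy":3.9,"dz":0,"turn":0}
    - {"dx":0.7,"dy":3.9,"dz":0,"turn":0}
    - {"dx":0.7,"dy":3.9,"dz":0,"turn":0}
    - {"dx":0.7,"dy":3.9,"dz":0,"turn":0}
    - {"dx":0,"dy":0,"dz":0,"turn":0}

```text
time: 35.08
tcp_pos: [0.4091, -0.3091, 0.0165]
ee_rot: [[-0.983, 0.182, 0.001], [0.182, 0.983, -0.002], [-0.001, -0.002, -1.0]]
force: [-1.0, -1.6, 4.9]
finger_gap: 0.0112
gripper_force: 41.4
```

move_arm:
  deltas:
    - {"dx":0.3,"dy":1.5,"dz":0,"turn":0}
    - {"dx":0.3,"dy":1.5,"dz":0,"turn":0}
    - {"dx":0,"dy":0,"dz":0,"turn":0}

```text
time: 35.45
tcp_pos: [0.4091, -0.309, 0.0167]
ee_rot: [[-0.983, 0.184, 0.001], [0.184, 0.983, -0.007], [-0.003, -0.007, -1.0]]
force: [-2.2, -8.5, 1.1]
finger_gap: 0.011
gripper_force: 41.0
```

move_arm:
  deltas:
    - {"dx":-0.5,"dy":-2.5,"dz":0,"turn":0}
    - {"dx":0,"dy":0,"dz":0,"turn":0}

```text
time: 35.7
tcp_pos: [0.4091, -0.3091, 0.0165]
ee_rot: [[-0.983, 0.183, 0.001], [0.183, 0.983, -0.002], [-0.001, -0.002, -1.0]]
force: [-1.5, -4.5, 4.8]
finger_gap: 0.0112
gripper_force: 41.5
```

move_arm:
  deltas:
    - {"dx":0,"dy":0,"dz":0,"turn":0}
    - {"dx":0,"dy":0,"dz":0,"turn":0}
    - {"dx":0,"dy":0,"dz":0,"turn":0}
    - {"dx":0,"dy":0,"dz":15,"turn":0}
    - {"dx":0,"dy":0,"dz":50,"turn":0}
    - {"dx":2,"dy":50,"dz":50,"turn":0}
    - {"dx":5,"dy":60,"dz":10,"turn":0}
    - {"dx":5,"dy":60,"dz":0,"turn":0}
    - {"dx":5,"dy":60,"dz":0,"turn":0}
    - {"dx":0,"dy":0,"dz":0,"turn":0}
  fingers: 0.35

```text
time: 36.95
tcp_pos: [0.4262, -0.0783, 0.1357]
ee_rot: [[-0.985, 0.172, 0.0], [0.172, 0.985, 0.002], [0.0, 0.002, -1.0]]
force: [1.1, -0.6, -0.6]
finger_gap: 0.0298
gripper_force: 0.0
```

Run:
```python
from h import *
for n in('scene','top'):
  s,ds=avg(n,3);W=cloud(n,ds);D=dock(W)
  for y in(0,-.056):
    t=(abs(D[...,0]+.03)<.03)&(abs(D[...,1]-y)<.022)&(D[...,2]>.04)&(D[...,2]<.056)
    print(n,y,'tab',t.sum(),(D[t].mean(0)*1000).round(1))
  t=(abs(D[...,0]+.0535)<.02)&(abs(D[...,1]+.105)<.03)&(D[...,2]>.03)&(D[...,2]<.045)
  print('grip',t.sum(),(np.median(D[t],0)*1000).round(1))
  if n=='scene': cv2.imwrite('pics/s10.png',cv2.resize(s[195:300,235:375],(800,600),interpolation=cv2.INTER_CUBIC)[:,:,::-1])
print(bot.get_obs()['tcp_pos'],bot.get_obs()['force'])
```

```text
scene 0 tab 25 [-30.6  -1.3  46.7]
scene -0.056 tab 25 [-29.7 -56.1  46.3]
grip 18 [-54.7 -99.4  39. ]
top 0 tab 24 [-29.5   0.8  48.7]
top -0.056 tab 26 [-30.  -54.   48.2]
grip 18 [-54.6 -96.7  40.3]
[ 0.42553763 -0.08506667  0.1354498 ] [ 0.42936478  0.12162275 -0.256469  ]
```

View pics/s10.png

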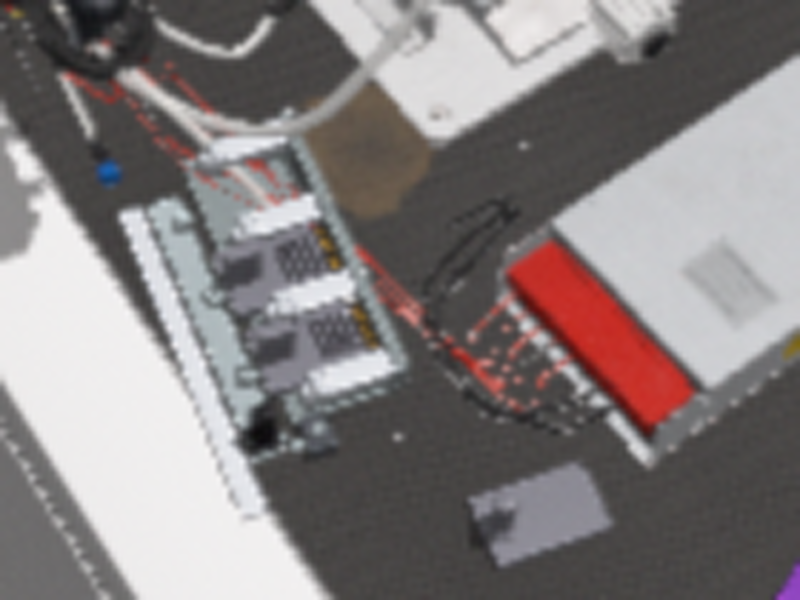

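The slide is shut (grip at dock y ≈ -98, as expected when latched), both modules are home, and the blank is flat at (540,515). Handing in.

```bash
python3 -c "
from rig import bot
print(bot.close_job())"
```

```text
the job is handed in; nothing more can be done
None
```

I handed the job in: both modules are fully home (bays 1 and 2), the slide is latched shut, and the blanking plate lies flat on the bench to the right of the dock; no verdict came back.

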